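# Move a stock-card holder over the rail stop to the next rail

### The job

Move the hanging card holder with the upright grip from its rail to the next one: slide it out from under the keeper strip, lift it over the end stops, set it on the open end of the other rail and slide it in under that keeper until its flag is pushed fully home. Push gently, use the holder and not the gripper to push the flag, leave the holder hanging straight and free on the rail, and do not disturb the other holder or the things standing around.

Things in the scene. Friction and masses are not known exactly. Their poses are not given: they have to be found in the camera images.
- carrier: Holder to move, grey plastic, 0.14-0.28 kg: upside-down U saddle on the rail. Origin: middle of the roof's underside, which rests on the rail's top edge; z up, y along the rail, x across. Roof 44 (x) x 40 (y) x 8 mm. Below it two plates 5 mm thick, 40 wide, 55 long leave a slot x -5 to +5. Upright grip on the roof: 12 (x) x 24 (y), z 8 to 75; keep fingertips above z 25, clear of keeper and stops.
- spare: The other holder, which stays hanging on rail A, nearer its +y end: the same saddle and roof without the upright grip, plates 40 mm long, 0.12 kg. Origin and axes as for the carrier.
- rail_a: Fixed stand on the robot's left; the carrier starts on it. Origin: on the table under the rail's middle; y along the rail, away from rail B; x across, away from the robot. Rail: steel strip 6 mm thick (x), top edge z 150, y -130 to 130; end stops 18 wide (x), 6 thick at both ends, to z 164. Keeper strip x 12-32, z 162-166 over y -60 to 130, 4 mm above the holder's roof, bars lifting there. Foot 12 mm thick.
- bay_a (a point): Middle of rail A's transfer bay, on the rail's top edge (rail A y = -92 mm). The bay has no keeper from y = -124 (inner face of the end stop) to y = -60: only here can the 40 mm long holder be lifted off. Its plates cannot straddle the stop: raise the roof more than 70 mm above the rail before crossing.
- rail_b: Fixed stand on the robot's right, mirror image of rail A. Origin on the table under the rail's middle; y along the rail, towards rail A; x across, away from the robot. Same rail (top edge z 150) and end stops (to z 164). Keeper over y -130 to 60. An adjustable stop block with a flag is clamped on the rail. The holder may load the flag and stop with at most 30 N, either rail and its end stops with at most 60 N.
- bay_b (a point): Middle of rail B's transfer bay, on the rail's top edge (rail B y = 92 mm). The bay has no keeper from y = 60 to y = 124 (inner face of the end stop): set the holder on the rail here, then slide it towards -y.
- flag (a joint): Travel (m) of the white flag pad on the stop block: 0 out, 0.006 fully home, hard stop there. The holder's roof end pushes it towards rail B's -y against about 6 N of friction; no spring, it stays. Pad 22 wide, z 144-162; block behind it 22 wide, knob to z 172. The out flag's face is anywhere from rail B y -85 to -15: not measured, find it by feel or look.
- tin: Small aluminium tin, 34 mm diameter, 32 mm high, standing on the front part of rail B's foot plate; leave it. Origin: centre of its underside.
- bottle: Green bottle with a white cap, 52 mm diameter, 130 mm high, standing beyond the gap between the rails; leave it. Origin: centre of its underside.
There are look-alikes about, which are no part of the job. What is shaped like the carrier but purple or red is not meant.

How it is judged:
By the outcome, as a careful person would: the job done as asked, in the order asked, and still so for the second after the job is handed in, with the robot touching nothing.
It also fails if it takes over 64 s, if anything falls off the work surface, if the arm or the gripper's body presses on something with over 40 N, if the wrist force passes 120 N, or if a joint passes its speed limit or range.

### The arm

A 7-joint arm with a two-finger parallel gripper is mounted at the origin on the work surface. World frame = base frame: x ahead of the robot, y to its left, z up, the work surface at z = 0. Lengths are in m, angles in rad, forces in N, time in s.
With the tool pointing down it reaches from about 0.425 to 0.825 m from the base axis. Payload 3.6 kg.
Tool frame: the origin (TCP) lies at the very end of the fingers, on their centre line; the grasp point (between the pads) lies 19 mm behind it; z points along the fingers, y is the direction in which the jaws open and shut (so a half turn about z gives the same grasp; the last joint's range is limited). The gripper opens to 85 mm and grips with 20 to 120 N. Pads are 22 mm wide; open, the fingers measure 114 mm over their backs; the gripper's body (76 mm by 85 mm) begins 54 mm behind the grasp point. The pads swing forward as they close: fully open they stand 13 mm farther back than shut.
Start: joints at [-1.371, 0.615, -0.013, 1.423, 0.008, 1.103, -0.04], TCP at [0.145, 0.633, 0.231] pointing down, gripper open.
Joint ranges: [-3.12, 3.12], [-0.3, 2.06], [-1.34, 1.32], [0.26, 2.42], [-1.36, 4.5], [0.01, 1.98], [-2.84, 2.84]. Speed limits (rad/s): [2.79, 2.79, 3.14, 3.14, 3.14, 3.14, 3.14].

### API

Orientations are given as a 3x3 rotation matrix whose columns are the frame's x, y, z axes.
In Python, from rig import r, eyes gives the robot as it stands. The module is installed in compiled form; this text tells all that it offers.
- The arm moves only by the tool servo_tool, never from a script. Its argument "moves" is a list that holds one entry, the list of rows, each a list of 7 numbers: the turn, a rotation vector about the tool's x, y, z in units of 0.12 rad (1.0 is 0.12 rad), then the shift along the tool's x, y, z in units of 40 mm (1.0 is 40 mm), then the gripper command: -1 is fully open, 1 is shut, values between are in proportion. In form: [[[wx, wy, wz, tx, ty, tz, hand], ...]]. A call has 1 to 20 rows; each row shifts and turns the commanded pose from where the row before left it, along the tool's axes as they then stand; what a row does not reach is not made up. A row lasts 1/12 s, in which the tool goes at most 41.7 mm and 7.16 degrees, less where a joint would pass 70% of its speed; a pose out of reach is approached as far as the arm can. A call with a number of a shift or a turn outside -1 to 1 is refused whole. A call with a gripper value outside its range is refused whole. The fingers move at their own pace and stop on an object; "force" is the grip in N (left out, the last holds). Time passes only in rows, so rows that do not move let the fingers close. It gives the time, the measured TCP pose, the force and the opening at its end, in the units of the state.
- r.get_obs(): the state, without advancing time (a new reading comes with each control period).
- eyes.read_camera(name): name is "side" or "top" or "wrist"; returns the picture (420x560x3 uint8, red, green, blue); there is no depth.
- eyes.camera_model(name): a dict with "intrinsics" (3x3 intrinsics, pixels), "rvec" (rotation vector, rad) and "tvec" (3), from world to camera coordinates, as OpenCV has them. Camera axes: x right, y down, z forward; pixel columns grow to the right and rows downward; lengths in m; the calibration is good to about 2 mm. The wrist camera is an equidistant fisheye: a pixel r from the principal point sees the ray r / f radians off the axis. A picture is of the moment at which its call begins: read the wrist's pose just before it. camera_model takes no time and is no camera call; for the wrist camera it gives the pose at the moment of the call.
- r.hand_in(): hands the job in, once; it reports no verdict.
The state is a dict: "time": time; "q": joint angles; "qvel": joint speeds; "effort": joint torques, N m; "tool_pos": TCP position; "tcp_rot": TCP orientation; "ft_force": force on the tool from outside, world axes, zero at the start; "moment": the same for the moment, N m; "finger_gap": finger opening in m.
Only numpy, scipy, OpenCV 4.12 (cv2) and the standard library are available. Lean on these libraries where they do the work, as an engineer would, in place of code of your own. Each camera call takes 0.05 s, during which the arm holds its last target.

## Working session

There is one attempt and no reset: what is moved stays moved. The work goes in short steps, Python scripts to look and compute and a tool call to move; the robot and the scene stay as the last step left them, time stands still between calls to the robot, and variables do not carry over. Pictures are saved under pics/ and viewed, and the job is handed in when it is done.

Besides the shell and the picture viewer there is one more tool, called after "Request:" as name(argument=value, ...) on one line, values as JSON. servo_tool: Moves the arm, as the interface text tells. Shifts and turns lie within -1 to 1; 1 stands for 40 mm of shift or 0.12 rad of turn. Its arguments: {"type":"object","properties":{"moves":{"type":"array","items":{"type":"array","items":{"type":"array","items":{"type":"number","minimum":-1,"maximum":1}}}},"force":{"type":"number"}},"required":["moves"]}

```bash
mkdir -p pics; ls; python3 - <<'E'
from rig import r, eyes
import cv2, numpy as np
o=r.get_obs()
for k,v in o.items(): print(k,np.round(v,4).tolist())
for n in ["side","top","wrist"]:
    im=eyes.read_camera(n); cv2.imwrite(f"pics/{n}0.png",im[:,:,::-1])
    m=eyes.camera_model(n); print(n,{k:np.round(v,4).tolist() for k,v in m.items()})
E
```

```text
pics
time 0.0
q [-1.3715, 0.6159, -0.0126, 1.425, 0.0081, 1.1034, -0.0404]
qvel [0.0013, -0.0001, 0.0009, -0.0004, 0.0008, -0.0017, 0.0007]
effort [-0.0003, -46.9214, 0.2591, -17.1038, 0.01, 0.0095, 0.0]
tool_pos [0.1453, 0.6327, 0.2301]
tcp_rot [[-0.9746, 0.2238, -0.0005], [0.2238, 0.9746, -0.0026], [-0.0, -0.0026, -1.0]]
ft_force [-0.2562, 0.1599, 0.1849]
moment [0.0004, -0.0531, 0.0122]
finger_gap 0.0855
side {'intrinsics': [[439.927, 0.0, 279.1926], [0.0, 439.927, 211.5387], [0.0, 0.0, 1.0]], 'rvec': [2.0747, -0.6553, 0.3284], 'tvec': [-0.4435, 0.304, 0.8183]}
top {'intrinsics': [[452.1436, 0.0, 286.484], [0.0, 452.1436, 207.0322], [0.0, 0.0, 1.0]], 'rvec': [2.1217, -2.1092, 0.2125], 'tvec': [0.0031, 0.5941, 1.0097]}
wrist {'intrinsics': [[325.1923, 0.0, 274.3678], [0.0, 325.1923, 206.6646], [0.0, 0.0, 1.0]], 'rvec': [-2.2673, -1.8065, -0.265], 'tvec': [-0.649, -0.0372, 0.3807]}
```

View pics/side0.png

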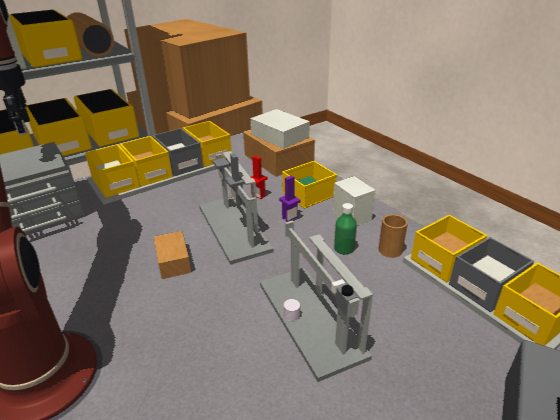

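View pics/top0.png

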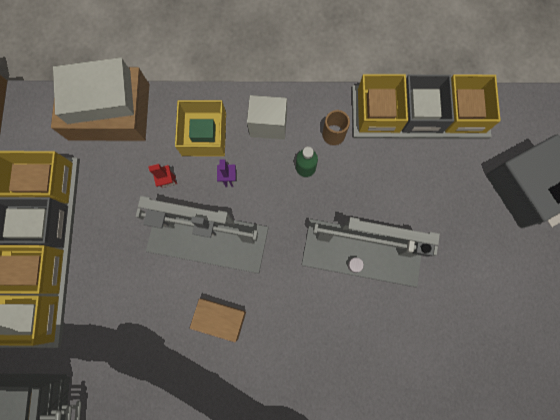

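View pics/wrist0.png

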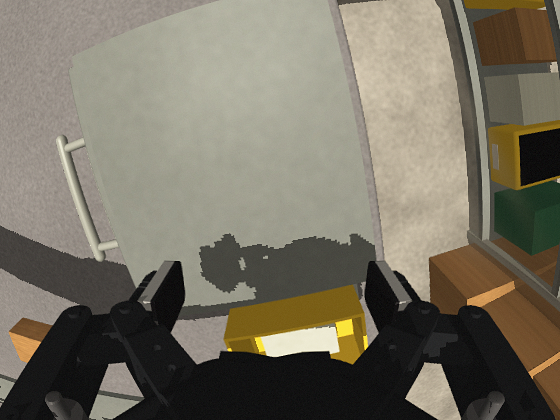

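The top view shows rail A from about (140,205) to (257,233), with a grey holder at (202,225) and the spare at (152,217). Rail B runs (313,228) to (438,246), with the tin at (356,264) and the bottle at (307,160).

Candidates for the carrier, by top-view pixel:
- grey at (202,225)
- grey spare at (152,217), which has no grip
- purple at (227,173)
- red at (161,175)

By the description it is the grey one at (202,225). I'll check it in close crops.

```bash
python3 - <<'E'
import cv2
t=cv2.imread("pics/top0.png"); s=cv2.imread("pics/side0.png")
cv2.imwrite("pics/c1.png",cv2.resize(t[185:275,125:275],None,fx=5,fy=5,interpolation=2))
cv2.imwrite("pics/c2.png",cv2.resize(t[205:295,295:445],None,fx=5,fy=5,interpolation=2))
cv2.imwrite("pics/c3.png",cv2.resize(s[140:270,190:320],None,fx=4.5,fy=4.5,interpolation=2))
cv2.imwrite("pics/c4.png",cv2.resize(s[210:380,250:390],None,fx=3.5,fy=3.5,interpolation=2))
E
```

```text
(no output)
```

View pics/c1.png

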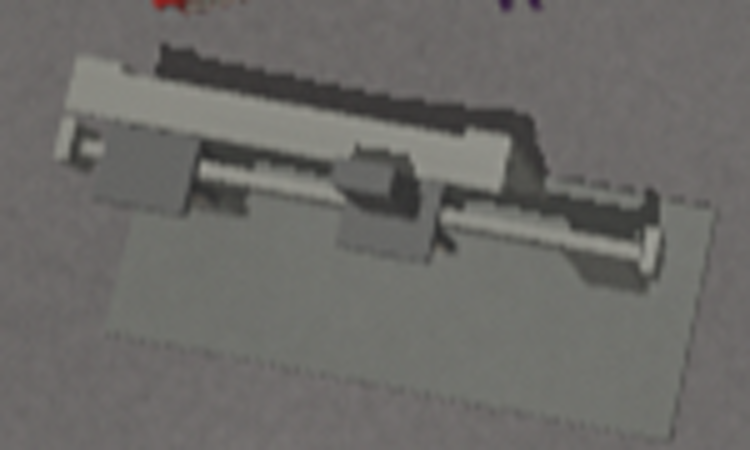

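View pics/c2.png

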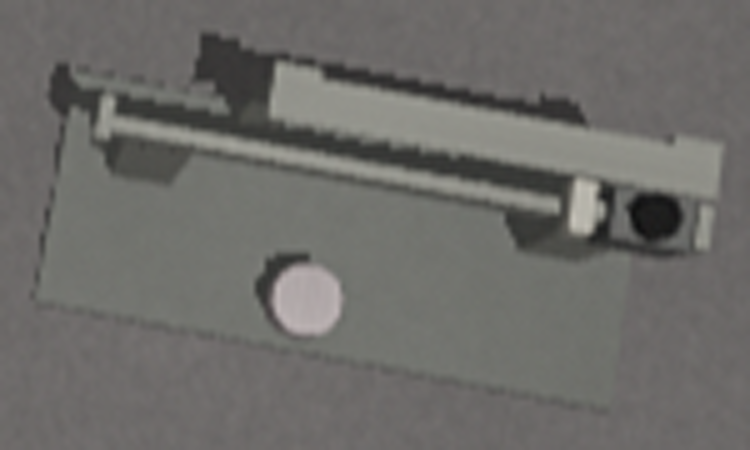

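View pics/c3.png

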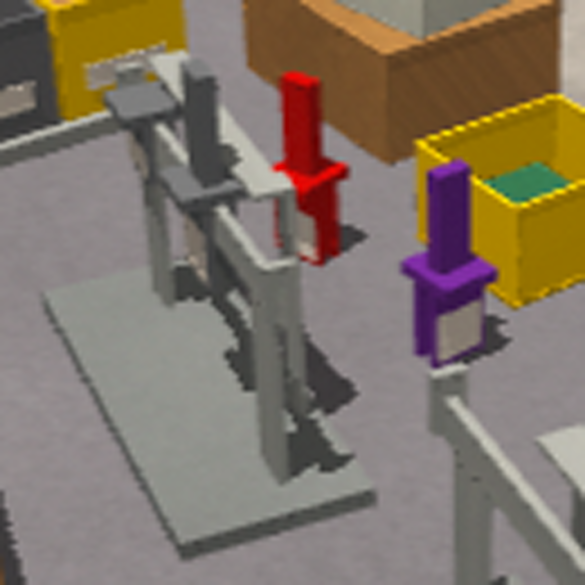

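View pics/c4.png

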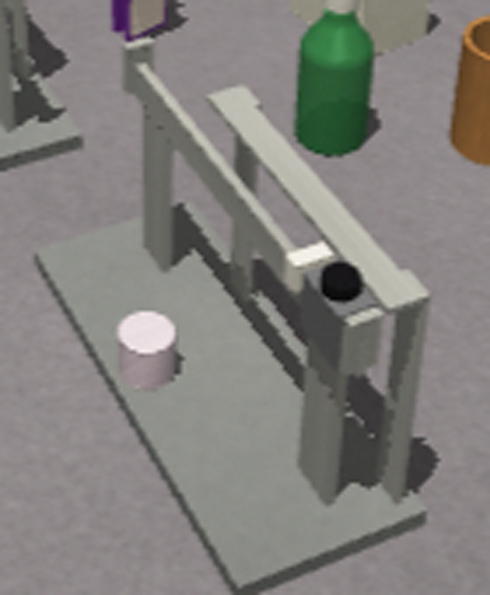

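The crops confirm the choice: the grey saddle with an upright grip on rail A is the carrier. Next I'll fit the rail poses by wireframe overlay.

```bash
cat > h.py <<'E'
import numpy as np, cv2
from rig import r, eyes
def cam(n):
    m=eyes.camera_model(n); return [np.array(m[k],float) for k in("intrinsics","rvec","tvec")]
def proj(n,P):
    K,rv,tv=cam(n)
    P=np.asarray(P,float).reshape(-1,3)
    if n=="wrist":
        R=cv2.Rodrigues(rv)[0]; c=P@R.T+tv.ravel(); rr=np.hypot(c[:,0],c[:,1]); th=np.arctan2(rr,c[:,2])
        return np.c_[K[0,2]+K[0,0]*th*c[:,0]/rr, K[1,2]+K[1,1]*th*c[:,1]/rr]
    return cv2.projectPoints(P,rv,tv,K,None)[0].reshape(-1,2)
def T(p,L):  # p=x,y,yaw
    L=np.asarray(L,float).reshape(-1,3); c,s=np.cos(p[2]),np.sin(p[2])
    return np.c_[p[0]+c*L[:,0]-s*L[:,1], p[1]+s*L[:,0]+c*L[:,1], L[:,2]]
def box(a): # x0,x1,y0,y1,z0,z1
    return np.array([[a[i],a[2+j],a[4+k]] for i in(0,1) for j in(0,1) for k in(0,1)])
ED=[(0,1),(2,3),(4,5),(6,7),(0,2),(1,3),(4,6),(5,7),(0,4),(1,5),(2,6),(3,7)]
def draw(im,n,p,b,col,x0,y0,f):
    uv=(proj(n,T(p,box(b)))-[x0,y0]+.5)*f-.5
    for i,j in ED: cv2.line(im,tuple(int(round(v)) for v in uv[i]),tuple(int(round(v)) for v in uv[j]),col,1)
def railboxes(sg): # sg=+1 A, -1 B
    k=[-.060,.130] if sg>0 else [-.130,.060]
    return [[-.003,.003,-.13,.13,.13,.15],[-.009,.009,-.13,-.124,.14,.164],[-.009,.009,.124,.13,.14,.164],[.012,.032,k[0],k[1],.162,.166]]
def carboxes(y): return [[-.022,.022,y-.02,y+.02,.15,.158],[-.006,.006,y-.012,y+.012,.158,.225],[-.01,.01,y-.02,y+.02,.095,.15]]
E
cat > fit.py <<'E'
from h import *
from scipy.optimize import least_squares
def fit(loc,uv,g):
    f=lambda p:(proj("top",T(p,loc))-uv).ravel()
    s=least_squares(f,g); return s.x,np.round(s.fun,2)
c=lambda u,o:(np.array(u,float)+.5)/5-.5+o
locA=[[.012,-.06,.166],[.032,-.06,.166],[.012,.13,.166],[0,-.127,.164],[0,.127,.164]]
uvA=c([(500,192),(512,135),(65,110),(650,252),(66,140)],[125,185])
locB=[[.012,.06,.166],[.032,.06,.166],[.012,-.13,.166],[.032,-.13,.166],[0,.127,.164],[0,-.127,.164]]
uvB=c([(270,117),(275,62),(718,195),(724,143),(105,118),(705,228)],[295,205])
A,ra=fit(locA,uvA,[.6,.2,-.1]);B,rb=fit(locB,uvB,[.6,-.2,-.1])
print(A.round(4).tolist(),ra.tolist());print(B.round(4).tolist(),rb.tolist())
np.save("A.npy",A);np.save("B.npy",B)
# carrier grip top centre at z .225 & roof corners
t=cv2.imread("pics/top0.png"); s=cv2.imread("pics/side0.png")
def ov(im,n,x0,x1,y0,y1,f,name,items):
    o=cv2.resize(im[y0:y1,x0:x1],None,fx=f,fy=f,interpolation=2)
    for p,b,cl in items: draw(o,n,p,b,cl,x0,y0,f)
    cv2.imwrite(name,o)
import sys
yc=float(sys.argv[1]); ys=.09
it=[(A,b,(0,255,255)) for b in railboxes(1)]+[(A,b,(0,0,255)) for b in carboxes(yc)[:2]]
ib=[(B,b,(0,255,255)) for b in railboxes(-1)]
ov(t,"top",125,275,185,275,5,"pics/o1.png",it)
ov(t,"top",295,445,205,295,5,"pics/o2.png",ib)
ov(s,"side",190,320,140,270,4.5,"pics/o3.png",it)
ov(s,"side",250,390,210,380,3.5,"pics/o4.png",ib)
E
python3 fit.py 0.0
```

```text
[0.5371, 0.1977, -0.1782] [0.21, -0.42, -0.21, 1.83, -0.18, -0.15, 0.27, -0.98, -0.1, -0.28]
[0.507, -0.181, -0.173] [-0.3, -0.46, 0.13, 1.34, -0.08, -0.07, -0.21, 0.99, 0.32, -0.57, 0.14, -1.19]
```

```bash
python3 - <<'E'
import cv2,numpy as np
a=[cv2.imread(f"pics/o{i}.png") for i in(1,2,3,4)]
cv2.imwrite("pics/oo.png",np.hstack([cv2.resize(a[2],(400,400)),cv2.resize(a[3],(330,400))]))
E
```

```text
(no output)
```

View pics/o1.png

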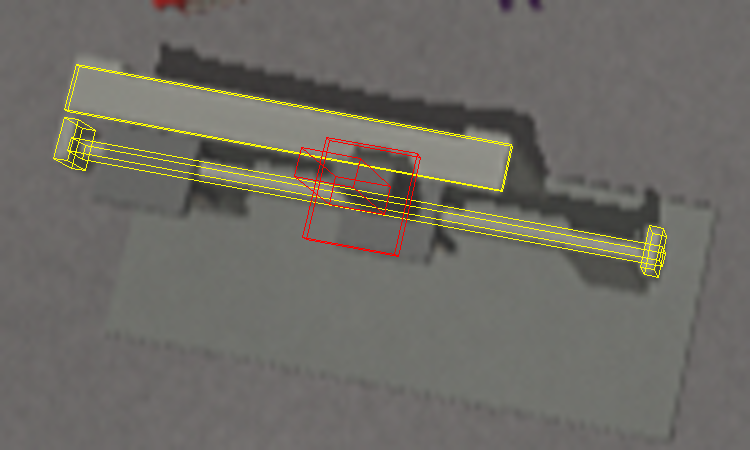

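View pics/o2.png

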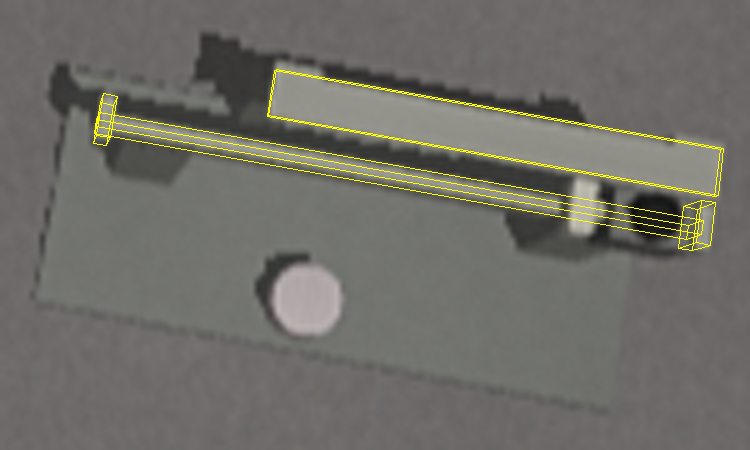

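View pics/o3.png

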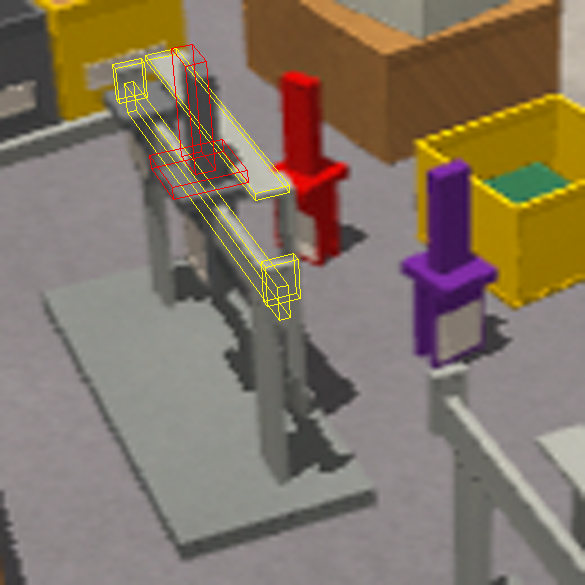

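View pics/o4.png

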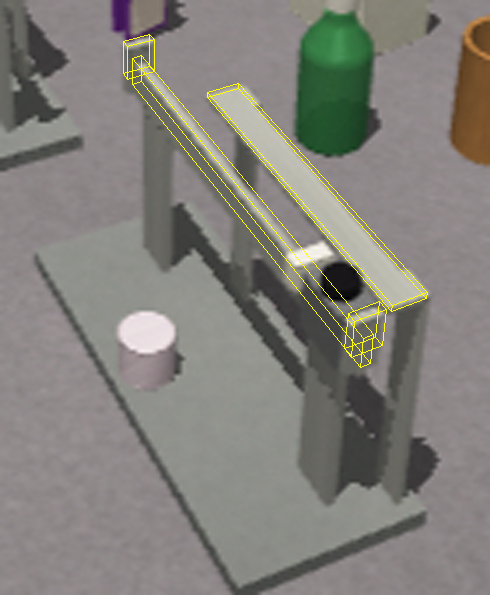

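```bash
cat > fit2.py <<'E'
from h import *
from scipy.optimize import least_squares
def fit(loc,uv,g):
    f=lambda p:(proj("top",T(p,loc))-uv).ravel()
    s=least_squares(f,g); return s.x,np.round(s.fun,2)
c=lambda u,o:(np.array(u,float)+.5)/5-.5+o
locA=[[.012,-.06,.166],[.012,.13,.166],[0,-.127,.164],[0,.127,.164],[0.,-.08,.15]]
uvA=c([(500,192),(65,110),(650,250),(66,140),(540,232)],[125,185])
locB=[[.012,.06,.166],[.012,-.13,.166],[0,.127,.164],[0,-.127,.164]]
uvB=c([(270,117),(718,195),(105,118),(705,228)],[295,205])
A,ra=fit(locA[:4],uvA[:4],[.6,.2,-.1]);B,rb=fit(locB,uvB,[.6,-.2,-.1])
print(A.round(4).tolist(),ra.tolist());print(B.round(4).tolist(),rb.tolist())
np.save("A.npy",A);np.save("B.npy",B)
def yon(P,uv,x,z):
    s=least_squares(lambda y:(proj("top",T(P,[[x,y[0],z]]))-uv).ravel(),[0.]); return s.x[0],s.fun
print("carrier roof ends",yon(A,c((338,245),[125,185]),-.022,.158),yon(A,c((430,262),[125,185]),-.022,.158))
print("flag face",yon(B,c((569,208),[295,205]),0,.162))
print("block",yon(B,c((612,215),[295,205]),0,.162))
E
python3 fit2.py
```

```text
[0.5362, 0.1978, -0.1818] [0.14, 0.06, -0.18, 0.01, 0.17, 0.01, -0.13, -0.11]
[0.5058, -0.1809, -0.1738] [-0.33, 0.08, -0.09, 0.55, 0.29, -0.05, 0.12, -0.57]
carrier roof ends (np.float64(0.004244346314657864), array([-0.01208189,  0.063655  ])) (np.float64(-0.035655402693675016), array([-0.02900426,  0.1528127 ]))
flag face (np.float64(-0.07052494730189092), array([ 0.22749727, -1.26863817]))
block (np.float64(-0.08863127758887637), array([ 0.20279422, -1.13088169]))
```

Request:
servo_tool(moves=[[[0, 0, 0, 0, 0, -1, -1], [0, 0, 1, 0, 0, -1, -1], [0, 0, 1, 0, 0, -0.5, -1], [0, 0, 1, 0, 0, 0, -1], [0, 0, 1, 0, 0, 0, -1], [0, 0, 1, 0, 0, 0, -1], [0, 0, 1, 0, 0, 0, -1], [0, 0, 1, 0, 0, 0, -1], [0, 0, 1, 0, 0, 0, -1], [0, 0, 1, 0, 0, 0, -1], [0, 0, 1, 0, 0, 0, -1], [0, 0, 1, 0, 0, 0, -1], [0, 0, 1, 0, 0, 0, -1], [0, 0, 0.72, 0, 0, 0, -1], [0, 0, 0, 0, 0, 0, -1]]])

```text
time: 1.4
tool_pos: [0.1451, 0.6333, 0.3307]
tcp_rot: [[0.181, 0.983, -0.0], [0.983, -0.181, -0.001], [-0.001, 0.0, -1.0]]
ft_force: [-0.1, 0.2, 1.0]
finger_gap: 0.0856
```

```bash
cat > st.py <<'E'
from h import *
def st(tgt=None,P=None):
    o=r.get_obs(); R=np.array(o["tcp_rot"]); p=np.array(o["tool_pos"])
    print("t",round(o["time"],2),"p",p.round(4).tolist(),"yaw_y",round(np.arctan2(R[1,1],R[0,1]),4),"z",R[:,2].round(4).tolist(),"F",np.round(o["ft_force"],1).tolist(),"M",np.round(o["moment"],2).tolist(),"gap",round(float(o["finger_gap"]),4))
    print("q",np.round(o["q"],2).tolist())
    if tgt is not None: print("units to target (tool)",((R.T@(np.array(tgt)-p))/.04).round(3).tolist())
    for n in "AB":
        Q=np.load(n+".npy"); d=p[:2]-Q[:2]; c,s=np.cos(Q[2]),np.sin(Q[2]); print("in rail",n,round(c*d[0]+s*d[1],4),round(-s*d[0]+c*d[1],4),"yawerr",round(np.arctan2(R[1,1],R[0,1])-Q[2],4))
if __name__=="__main__":
    import sys; a=[float(v) for v in sys.argv[1:4]]; st(a or None)
E
python3 st.py 0.5334 0.1824 0.33
```

```text
t 1.4 p [0.1451, 0.6333, 0.3307] yaw_y -0.1825 z [-0.0001, -0.0013, -1.0] F [-0.1, 0.2, 1.0] M [-0.01, -0.0, 0.04] gap 0.0856
q [-1.58, 0.57, 0.37, 1.27, -0.2, 1.34, -1.4]
units to target (tool) [-9.324, 11.591, 0.031]
in rail A -0.4634 0.3576 yawerr -0.0007
in rail B -0.4961 0.7396 yawerr -0.0086
```

Request:
servo_tool(moves=[[[0, 0, 0, -0.666, 0.828, 0, -1], [0, 0, 0, -0.666, 0.828, 0, -1], [0, 0, 0, -0.666, 0.828, 0, -1], [0, 0, 0, -0.666, 0.828, 0, -1], [0, 0, 0, -0.666, 0.828, 0, -1], [0, 0, 0, -0.666, 0.828, 0, -1], [0, 0, 0, -0.666, 0.828, 0, -1], [0, 0, 0, -0.666, 0.828, 0, -1], [0, 0, 0, -0.666, 0.828, 0, -1], [0, 0, 0, -0.666, 0.828, 0, -1], [0, 0, 0, -0.666, 0.828, 0, -1], [0, 0, 0, -0.666, 0.828, 0, -1], [0, 0, 0, -0.666, 0.828, 0, -1], [0, 0, 0, -0.666, 0.828, 0, -1], [0, 0, 0, 0, 0, 0, -1], [0, 0, 0, 0, 0, 0, -1]]])

```text
time: 2.73
tool_pos: [0.5281, 0.1881, 0.3312]
tcp_rot: [[0.186, 0.983, 0.0], [0.983, -0.186, -0.002], [-0.002, 0.001, -1.0]]
ft_force: [0.1, 1.1, -1.3]
finger_gap: 0.0855
```

```bash
python3 st.py 0.5334 0.1824 0.33; cat > wr.py <<'E'
from h import *
import sys
nm=sys.argv[1]; A=np.load("A.npy");B=np.load("B.npy"); y=float(sys.argv[2]); P=A if sys.argv[3]=="A" else B
cm=cam("wrist"); im=eyes.read_camera("wrist")[:,:,::-1].copy()
import h; h.cam=lambda n,_c=h.cam: cm if n=="wrist" else _c(n)
cv2.imwrite(f"pics/{nm}.png",im); o=cv2.resize(im,None,fx=1.4,fy=1.4)
for b in railboxes(1): draw(o,"wrist",A,b,(0,255,255),0,0,1.4)
for b in railboxes(-1): draw(o,"wrist",B,b,(0,255,255),0,0,1.4)
for b in carboxes(y)[:2]: draw(o,"wrist",P,b,(0,0,255),0,0,1.4)
cv2.imwrite(f"pics/{nm}o.png",o)
E
python3 wr.py w1 -0.0157 A
```

```text
t 2.73 p [0.5281, 0.1881, 0.3312] yaw_y -0.1867 z [0.0003, -0.0016, -1.0] F [0.1, 1.1, -1.3] M [0.08, -0.01, 0.02] gap 0.0855
q [-0.71, 0.42, 0.5, 1.54, -0.21, 1.24, -0.36]
units to target (tool) [-0.117, 0.157, 0.029]
in rail A -0.0063 -0.011 yawerr -0.0049
in rail B -0.0419 0.3674 yawerr -0.0128
```

View pics/w1.png

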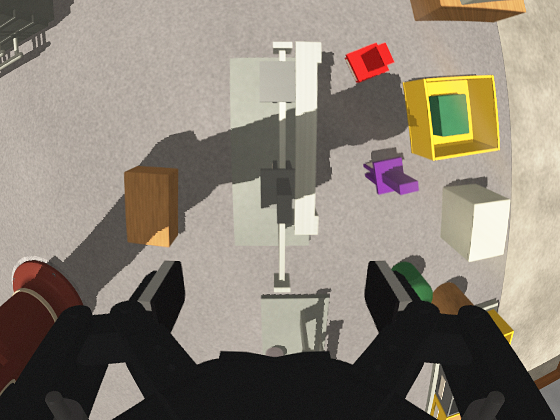

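View pics/w1o.png

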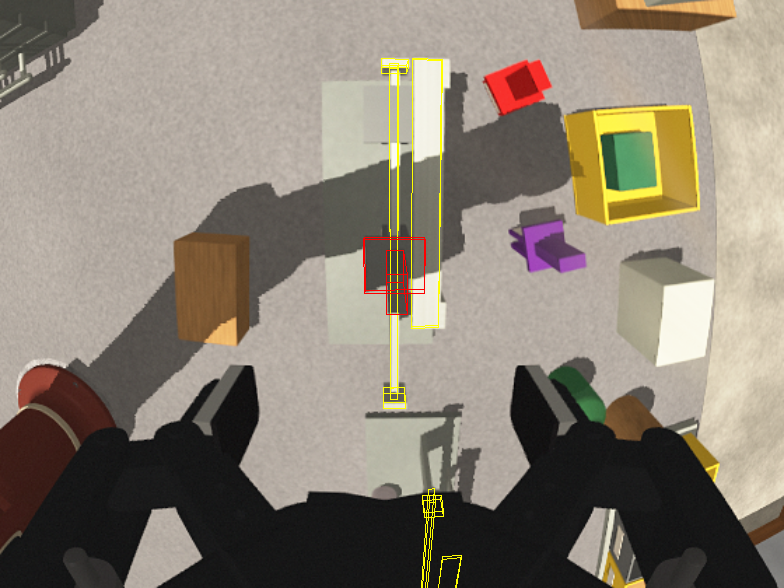

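```bash
python3 - <<'E'
import cv2,numpy as np
t=cv2.imread("pics/w1.png");o=cv2.imread("pics/w1o.png")
a=cv2.resize(t[150:300,230:335],None,fx=3.8,fy=3.8,interpolation=2)
b=cv2.resize(o[210:420,322:469],None,fx=2.714,fy=2.714,interpolation=2)
cv2.imwrite("pics/w1c.png",np.hstack([a,b[:570,:398]]))
E
```

```text
(no output)
```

View pics/w1c.png

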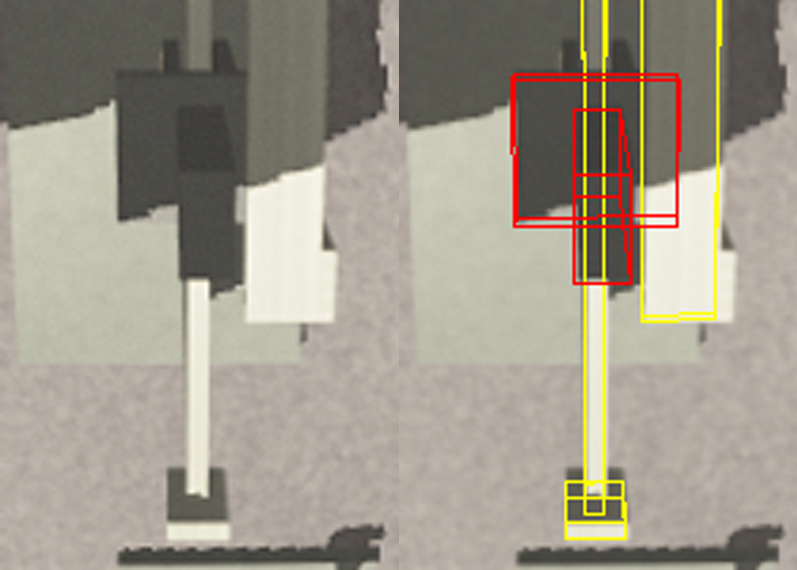

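```bash
python3 - <<'E'
import numpy as np
A=np.load("A.npy");B=np.load("B.npy");np.save("B.npy",B)
A[:2]+=.0008*np.array([np.cos(A[2]),np.sin(A[2])]);np.save("A.npy",A)
c=np.array([-np.sin(A[2]),np.cos(A[2])])*-.0157+A[:2];print(c)
E
python3 st.py 0.5342 0.1822 0.25
```

```text
[0.53419846 0.18220774]
t 2.78 p [0.5268, 0.191, 0.331] yaw_y -0.1822 z [-0.0009, 0.0, -1.0] F [-0.0, 0.9, -0.6] M [0.06, 0.05, -0.02] gap 0.0853
q [-0.71, 0.42, 0.5, 1.54, -0.21, 1.24, -0.36]
units to target (tool) [-0.183, 0.223, 2.024]
in rail A -0.0088 -0.0084 yawerr -0.0004
in rail B -0.0437 0.3699 yawerr -0.0083
```

Request:
servo_tool(moves=[[[0, 0, 0, -0.15, 0.2, 0.5, -1], [0, 0, 0, 0, 0, 0.5, -1], [0, 0, 0, 0, 0, 0.5, -1], [0, 0, 0, 0, 0, 0.4, -1], [0, 0, 0, 0, 0, 0, -1], [0, 0, 0, 0, 0, 0, -1], [0, 0, 0, 0, 0, 0, -1], [0, 0, 0, 0, 0, 0, -1]]])

```text
time: 3.45
tool_pos: [0.534, 0.1854, 0.2567]
tcp_rot: [[0.179, 0.984, 0.003], [0.984, -0.179, 0.001], [0.002, 0.002, -1.0]]
ft_force: [-0.3, 0.0, 0.3]
finger_gap: 0.0856
```

```bash
python3 st.py 0.5342 0.1822 0.182;python3 wr.py w2 -0.0157 A; python3 st.py 0.5342 0.1822 0.182; python3 - <<'E'
import cv2,numpy as np
t=cv2.imread("pics/w2.png");o=cv2.imread("pics/w2o.png")
a=cv2.resize(t[150:350,200:370],None,fx=2.9,fy=2.9,interpolation=2)
b=cv2.resize(o[210:490,280:518],None,fx=2.07,fy=2.07,interpolation=2)
cv2.imwrite("pics/w2c.png",np.hstack([a[:570,:390],b[:570,:390]]))
E
```

```text
t 3.45 p [0.534, 0.1854, 0.2567] yaw_y -0.1798 z [0.0025, 0.0012, -1.0] F [-0.3, 0.0, 0.3] M [0.03, 0.01, -0.04] gap 0.0856
q [-0.68, 0.49, 0.48, 1.65, -0.25, 1.06, -0.31]
units to target (tool) [-0.08, 0.015, 1.868]
in rail A -0.0008 -0.0126 yawerr 0.0019
in rail B -0.0356 0.3656 yawerr -0.006
t 3.5 p [0.534, 0.1851, 0.2567] yaw_y -0.1803 z [0.0025, 0.0011, -1.0] F [0.4, -0.1, -0.2] M [-0.02, 0.02, 0.01] gap 0.0852
q [-0.68, 0.49, 0.48, 1.65, -0.25, 1.06, -0.31]
units to target (tool) [-0.074, 0.013, 1.867]
in rail A -0.0007 -0.0128 yawerr 0.0015
in rail B -0.0356 0.3654 yawerr -0.0064
```

View pics/w2c.png

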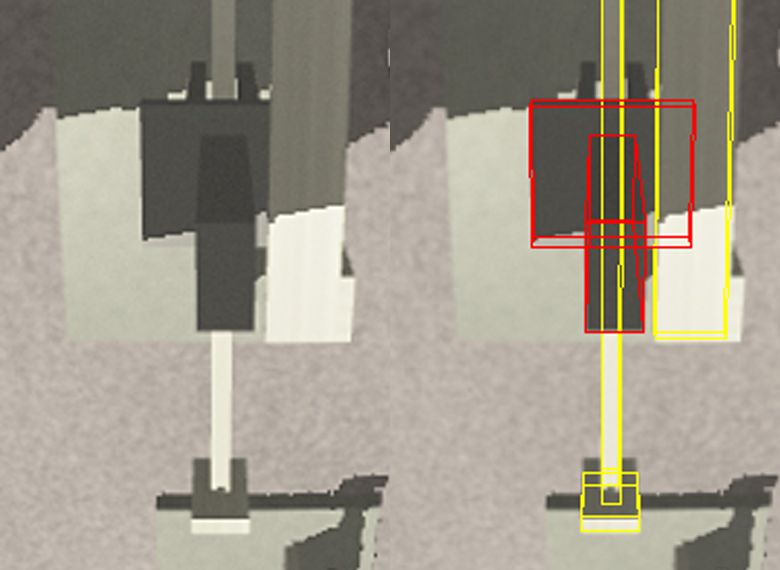

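Request:
servo_tool(moves=[[[0, 0, 0, -0.07, 0.02, 0.4, -1], [0, 0, 0, 0, 0, 0.4, -1], [0, 0, 0, 0, 0, 0.4, -1], [0, 0, 0, 0, 0, 0.4, -1], [0, 0, 0, 0, 0, 0.2, -1], [0, 0, 0, 0, 0, 0, -1], [0, 0, 0, 0, 0, 0, -1], [0, 0, 0, 0, 0, 0, -1], [0, 0, 0, 0, 0, 0, -1]]])

```text
time: 4.25
tool_pos: [0.5346, 0.1818, 0.1846]
tcp_rot: [[0.18, 0.984, 0.002], [0.984, -0.18, 0.001], [0.001, 0.002, -1.0]]
ft_force: [1.5, -0.2, -0.0]
finger_gap: 0.0853
```

```bash
python3 st.py 0.5342 0.1822 0.182
```

```text
t 4.25 p [0.5346, 0.1818, 0.1846] yaw_y -0.1813 z [0.0024, 0.0008, -1.0] F [1.5, -0.2, -0.0] M [0.05, -0.02, -0.02] gap 0.0853
q [-0.65, 0.56, 0.44, 1.75, -0.3, 0.89, -0.26]
units to target (tool) [0.008, -0.011, 0.064]
in rail A 0.0004 -0.016 yawerr 0.0004
in rail B -0.0345 0.3622 yawerr -0.0075
```

Request:
servo_tool(moves=[[[0, 0, 0, 0, 0, 0, 0.3], [0, 0, 0, 0, 0, 0, 0.6], [0, 0, 0, 0, 0, 0, 1], [0, 0, 0, 0, 0, 0, 1], [0, 0, 0, 0, 0, 0, 1], [0, 0, 0, 0, 0, 0, 1], [0, 0, 0, 0, 0, 0, 1], [0, 0, 0, 0, 0, 0, 1], [0, 0, 0, 0, 0, 0, 1], [0, 0, 0, 0, 0, 0, 1]]], force=50)

```text
time: 5.08
tool_pos: [0.534, 0.1816, 0.1834]
tcp_rot: [[0.18, 0.984, 0.001], [0.984, -0.18, 0.0], [0.0, 0.001, -1.0]]
ft_force: [0.2, -0.6, 0.3]
finger_gap: 0.0112
```

```bash
python3 st.py; python3 wr.py w3 -0.0157 A
```

```text
t 5.08 p [0.534, 0.1816, 0.1834] yaw_y -0.1814 z [0.0006, 0.0, -1.0] F [0.2, -0.6, 0.3] M [0.02, -0.11, 0.0] gap 0.0112
q [-0.65, 0.56, 0.44, 1.75, -0.3, 0.89, -0.26]
in rail A -0.0001 -0.0163 yawerr 0.0003
in rail B -0.035 0.362 yawerr -0.0076
```

View pics/w3o.png

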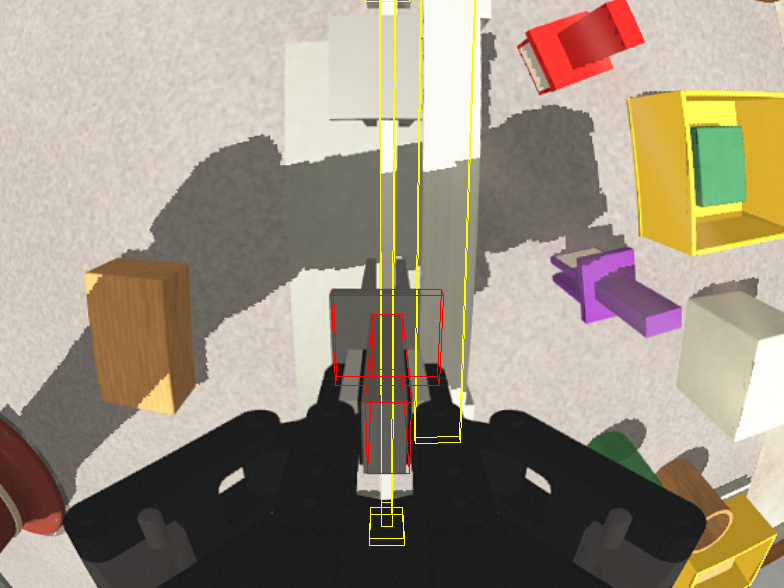

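Request:
servo_tool(moves=[[[0, 0, 0, 0, 0, -0.025, 1], [0, 0, 0, -0.1, 0, 0, 1], [0, 0, 0, -0.15, 0, 0, 1], [0, 0, 0, -0.15, 0, 0, 1], [0, 0, 0, -0.15, 0, 0, 1], [0, 0, 0, -0.15, 0, 0, 1], [0, 0, 0, 0, 0, 0, 1], [0, 0, 0, 0, 0, 0, 1]]])

```text
time: 5.8
tool_pos: [0.5286, 0.1534, 0.1844]
tcp_rot: [[0.182, 0.983, -0.0], [0.983, -0.182, 0.0], [0.0, -0.0, -1.0]]
ft_force: [-0.3, -0.3, -1.7]
finger_gap: 0.0113
```

```bash
python3 st.py
```

```text
t 5.8 p [0.5286, 0.1534, 0.1844] yaw_y -0.1827 z [-0.0, 0.0, -1.0] F [-0.3, -0.3, -1.7] M [0.01, -0.03, 0.02] gap 0.0113
q [-0.61, 0.54, 0.44, 1.79, -0.29, 0.88, -0.22]
in rail A -0.0003 -0.045 yawerr -0.001
in rail B -0.0354 0.3332 yawerr -0.0089
```

Request:
servo_tool(moves=[[[0, 0, 0, -0.2, 0, 0, 1], [0, 0, 0, -0.2, 0, 0, 1], [0, 0, 0, -0.2, 0, 0, 1], [0, 0, 0, -0.2, 0, 0, 1], [0, 0, 0, -0.2, 0, 0, 1], [0, 0, 0, -0.19, 0, 0, 1], [0, 0, 0, 0, 0, 0, 1], [0, 0, 0, 0, 0, 0, 1], [0, 0, 0, 0, 0, 0, 1]]])

```text
time: 6.55
tool_pos: [0.5202, 0.1078, 0.1843]
tcp_rot: [[0.18, 0.984, 0.0], [0.984, -0.18, 0.001], [0.001, -0.0, -1.0]]
ft_force: [-0.4, 0.3, -1.8]
finger_gap: 0.0111
```

```bash
python3 st.py;  python3 - <<'E'
from h import *
A=np.load("A.npy")
for n,(x0,x1,y0,y1) in {"side":(180,330,130,280),"top":(125,275,180,280)}.items():
    im=eyes.read_camera(n)[:,:,::-1]; cv2.imwrite(f"pics/{n}1.png",cv2.resize(im[y0:y1,x0:x1],None,fx=4,fy=4,interpolation=2))
E
```

```text
t 6.55 p [0.5202, 0.1078, 0.1843] yaw_y -0.1809 z [0.0001, 0.0006, -1.0] F [-0.4, 0.3, -1.8] M [-0.01, 0.05, -0.02] gap 0.0111
q [-0.54, 0.52, 0.44, 1.84, -0.29, 0.85, -0.14]
in rail A -0.0004 -0.0914 yawerr 0.0009
in rail B -0.0358 0.2868 yawerr -0.007
```

View pics/side1.png

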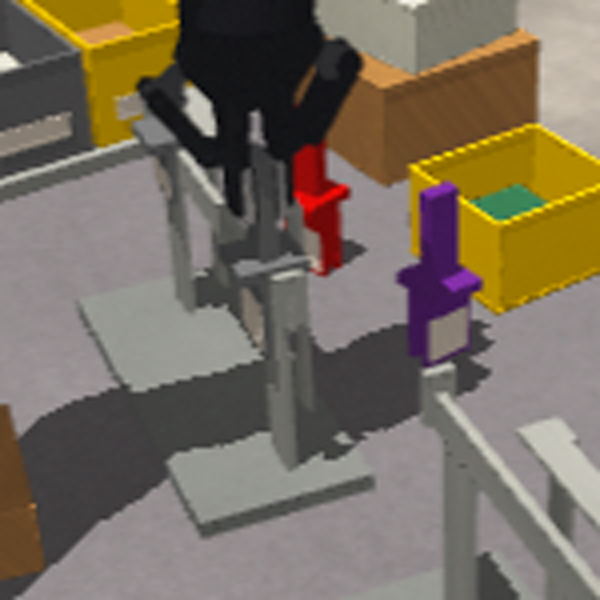

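View pics/top1.png

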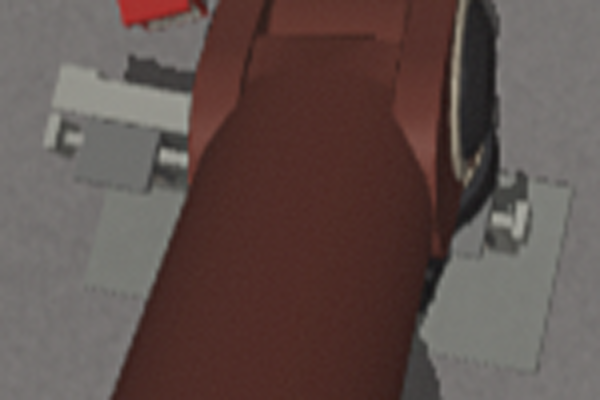

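Request:
servo_tool(moves=[[[0, 0, 0, 0, 0, -0.1, 1], [0, 0, 0, 0, 0, -0.2, 1], [0, 0, 0, 0, 0, -0.3, 1], [0, 0, 0, 0, 0, -0.4, 1], [0, 0, 0, 0, 0, -0.4, 1], [0, 0, 0, 0, 0, -0.4, 1], [0, 0, 0, 0, 0, -0.4, 1], [0, 0, 0, 0, 0, -0.2, 1], [0, 0, 0, 0, 0, 0, 1], [0, 0, 0, 0, 0, 0, 1]]])

```text
time: 7.48
tool_pos: [0.52, 0.1074, 0.2805]
tcp_rot: [[0.18, 0.984, 0.0], [0.984, -0.18, 0.0], [0.0, 0.0, -1.0]]
ft_force: [0.3, -0.6, -1.9]
finger_gap: 0.0114
```

```bash
python3 st.py 0.5217 -0.0903 0.28
```

```text
t 7.48 p [0.52, 0.1074, 0.2805] yaw_y -0.1811 z [0.0004, 0.0003, -1.0] F [0.3, -0.6, -1.9] M [0.01, -0.03, -0.0] gap 0.0114
q [-0.58, 0.41, 0.49, 1.7, -0.22, 1.08, -0.2]
units to target (tool) [-4.854, 0.932, 0.011]
in rail A -0.0005 -0.0918 yawerr 0.0006
in rail B -0.0359 0.2864 yawerr -0.0073
```

Request:
servo_tool(moves=[[[0, 0, -0.06, -0.285, 0.053, 0, 1], [0, 0, 0, -0.485, 0.093, 0, 1], [0, 0, 0, -0.485, 0.093, 0, 1], [0, 0, 0, -0.485, 0.093, 0, 1], [0, 0, 0, -0.485, 0.093, 0, 1], [0, 0, 0, -0.485, 0.093, 0, 1], [0, 0, 0, -0.485, 0.093, 0, 1], [0, 0, 0, -0.485, 0.093, 0, 1], [0, 0, 0, -0.485, 0.093, 0, 1], [0, 0, 0, -0.385, 0.083, 0, 1], [0, 0, 0, -0.3, 0.05, 0, 1], [0, 0, 0, 0, 0, 0, 1], [0, 0, 0, 0, 0, 0, 1], [0, 0, 0, 0, 0, 0, 1], [0, 0, 0, 0, 0, 0, 1], [0, 0, 0, 0, 0, 0, 1], [0, 0, 0, 0, 0, 0, 1]]])

```text
time: 8.9
tool_pos: [0.5231, -0.0892, 0.2802]
tcp_rot: [[0.172, 0.985, -0.0], [0.985, -0.172, 0.0], [0.0, -0.0, -1.0]]
ft_force: [-0.4, -0.1, -1.7]
finger_gap: 0.0115
```

```bash
python3 st.py 0.5217 -0.0903 0.28; python3 wr.py w4 0.0 B;  python3 - <<'E'
from h import *
for n,(x0,x1,y0,y1) in {"side":(240,390,190,380),"top":(285,445,180,290)}.items():
    im=eyes.read_camera(n)[:,:,::-1]; cv2.imwrite(f"pics/{n}2r.png",im);cv2.imwrite(f"pics/{n}2.png",cv2.resize(im[y0:y1,x0:x1],None,fx=3.1 if n=="side" else 4.5,fy=3.1 if n=="side" else 4.5,interpolation=2))
E
```

```text
t 8.9 p [0.5231, -0.0892, 0.2802] yaw_y -0.1724 z [-0.0002, 0.0004, -1.0] F [-0.4, -0.1, -1.7] M [-0.02, 0.01, -0.0] gap 0.0115
q [-0.23, 0.42, 0.52, 1.71, -0.23, 1.08, 0.2]
units to target (tool) [-0.033, -0.03, 0.006]
in rail A 0.0382 -0.2846 yawerr 0.0093
in rail B 0.0011 0.0933 yawerr 0.0014
```

View pics/w4o.png

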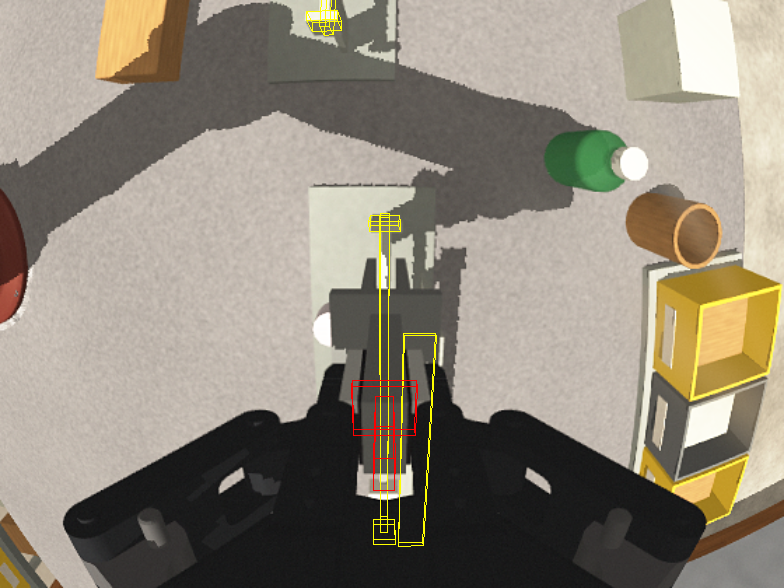

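View pics/side2.png

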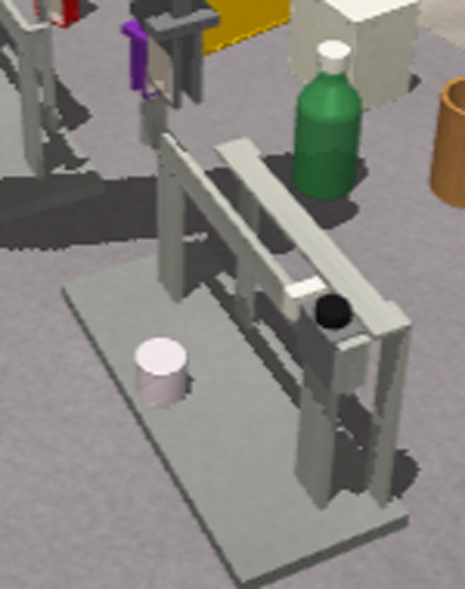

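View pics/top2.png

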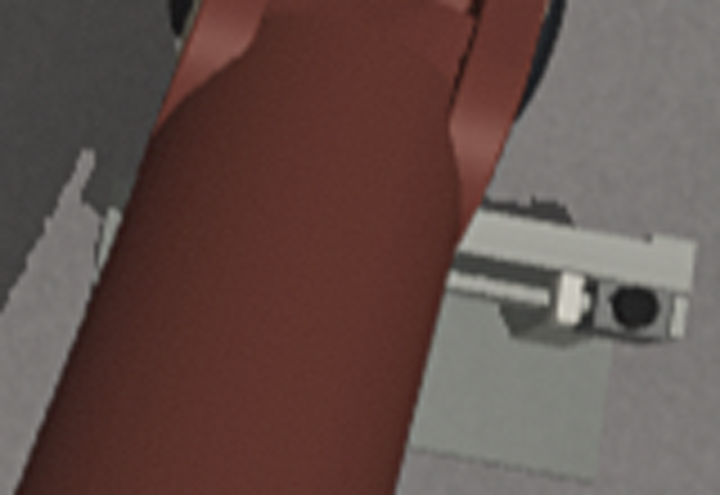

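```bash
python3 - <<'E'
import cv2,numpy as np
t=cv2.imread("pics/w4.png");o=cv2.imread("pics/w4o.png")
a=cv2.resize(t[120:280,215:335],None,fx=3.3,fy=3.3,interpolation=2)
b=cv2.resize(o[168:392,301:469],None,fx=3.3/1.4,fy=3.3/1.4,interpolation=2)
h=min(len(a),len(b));cv2.imwrite("pics/w4c.png",np.hstack([a[:h],b[:h]]))
E
```

```text
(no output)
```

View pics/w4c.png

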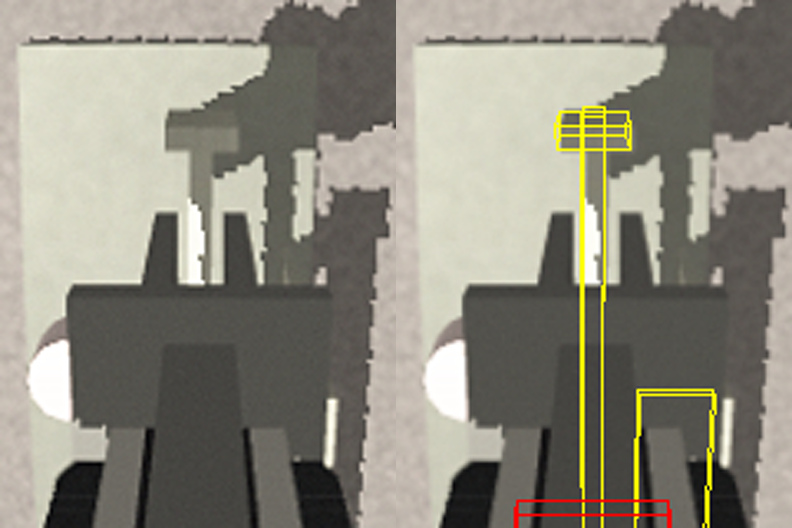

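```bash
python3 - <<'E'
import numpy as np
B=np.load("B.npy");B[:2]+=.0011*np.array([np.cos(B[2]),np.sin(B[2])]);np.save("B.npy",B)
E
```

Request:
servo_tool(moves=[[[0, 0, -0.01, 0, 0, 0.2, 1], [0, 0, 0, 0, 0, 0.3, 1], [0, 0, 0, 0, 0, 0.3, 1], [0, 0, 0, 0, 0, 0.15, 1], [0, 0, 0, 0, 0, 0, 1], [0, 0, 0, 0, 0, 0, 1], [0, 0, 0, 0, 0, 0, 1], [0, 0, 0, 0, 0, 0, 1]]])

```text
time: 9.72
tool_pos: [0.5235, -0.0904, 0.243]
tcp_rot: [[0.172, 0.985, 0.001], [0.985, -0.172, -0.0], [-0.0, 0.001, -1.0]]
ft_force: [0.7, 0.4, -2.0]
finger_gap: 0.0113
```

```bash
python3 st.py; python3 wr.py w5 0.0 B;  python3 - <<'E'
from h import *
im=eyes.read_camera("side")[:,:,::-1]; cv2.imwrite("pics/side3.png",cv2.resize(im[180:260,260:340],None,fx=6,fy=6,interpolation=2))
t=cv2.imread("pics/w5.png");o=cv2.imread("pics/w5o.png")
a=cv2.resize(t[120:280,215:335],None,fx=3.3,fy=3.3,interpolation=2)
b=cv2.resize(o[168:392,301:469],None,fx=3.3/1.4,fy=3.3/1.4,interpolation=2)
h=min(len(a),len(b));cv2.imwrite("pics/w5c.png",np.hstack([a[:h],b[:h]]))
E
```

```text
t 9.72 p [0.5235, -0.0904, 0.243] yaw_y -0.173 z [0.0015, -0.0003, -1.0] F [0.7, 0.4, -2.0] M [-0.04, -0.02, -0.06] gap 0.0113
q [-0.21, 0.45, 0.51, 1.76, -0.26, 0.99, 0.22]
in rail A 0.0388 -0.2858 yawerr 0.0087
in rail B 0.0006 0.0922 yawerr 0.0008
```

View pics/side3.png

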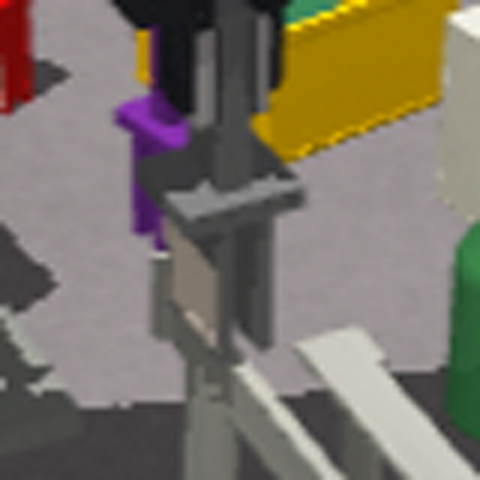

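View pics/w5c.png

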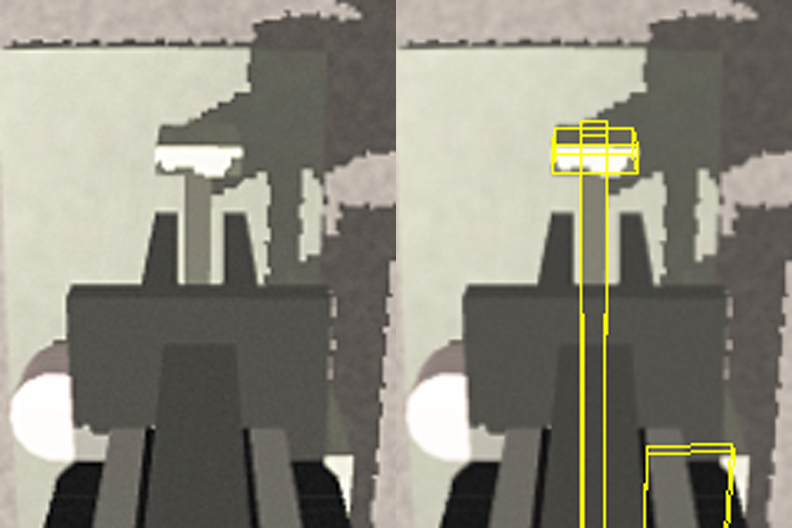

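Request:
servo_tool(moves=[[[0, 0, 0, 0, -0.015, 0.1, 1], [0, 0, 0, 0, 0, 0.1, 1], [0, 0, 0, 0, 0, 0.1, 1], [0, 0, 0, 0, 0, 0.1, 1], [0, 0, 0, 0, 0, 0, 1], [0, 0, 0, 0, 0, 0, 1]]])

```text
time: 10.32
tool_pos: [0.5222, -0.0901, 0.2259]
tcp_rot: [[0.172, 0.985, -0.001], [0.985, -0.172, -0.0], [-0.0, -0.001, -1.0]]
ft_force: [0.8, 0.0, -1.7]
finger_gap: 0.0115
```

```bash
python3 st.py
```

```text
t 10.32 p [0.5222, -0.0901, 0.2259] yaw_y -0.173 z [-0.0011, -0.0, -1.0] F [0.8, 0.0, -1.7] M [-0.02, -0.05, -0.02] gap 0.0115
q [-0.2, 0.47, 0.5, 1.79, -0.27, 0.95, 0.23]
in rail A 0.0374 -0.2857 yawerr 0.0087
in rail B -0.0007 0.0923 yawerr 0.0008
```

Request:
servo_tool(moves=[[[0, 0, 0, 0, 0, 0.2, 1], [0, 0, 0, 0, 0, 0.2, 1], [0, 0, 0, 0, 0, 0.2, 1], [0, 0, 0, 0, 0, 0.2, 1], [0, 0, 0, 0, 0, 0.1, 1], [0, 0, 0, 0, 0, 0.05, 1], [0, 0, 0, 0, 0, 0, 1], [0, 0, 0, 0, 0, 0, 1], [0, 0, 0, 0, 0, 0, 1]]])

```text
time: 11.07
tool_pos: [0.5228, -0.0903, 0.1887]
tcp_rot: [[0.172, 0.985, 0.001], [0.985, -0.172, -0.0], [-0.0, 0.001, -1.0]]
ft_force: [-0.7, 0.4, -1.4]
finger_gap: 0.0115
```

```bash
python3 st.py; python3 wr.py w6 0.0923 B;  python3 - <<'E'
from h import *
im=eyes.read_camera("side")[:,:,::-1]; cv2.imwrite("pics/side4.png",cv2.resize(im[180:270,260:350],None,fx=6,fy=6,interpolation=2))
t=cv2.imread("pics/w6.png");o=cv2.imread("pics/w6o.png")
a=cv2.resize(t[120:280,215:335],None,fx=3.3,fy=3.3,interpolation=2)
b=cv2.resize(o[168:392,301:469],None,fx=3.3/1.4,fy=3.3/1.4,interpolation=2)
h=min(len(a),len(b));cv2.imwrite("pics/w6c.png",np.hstack([a[:h],b[:h]]))
E
```

```text
t 11.07 p [0.5228, -0.0903, 0.1887] yaw_y -0.173 z [0.0009, -0.0002, -1.0] F [-0.7, 0.4, -1.4] M [-0.02, -0.02, -0.02] gap 0.0115
q [-0.19, 0.51, 0.48, 1.84, -0.3, 0.86, 0.26]
in rail A 0.038 -0.2857 yawerr 0.0087
in rail B -0.0001 0.0922 yawerr 0.0008
```

View pics/side4.png

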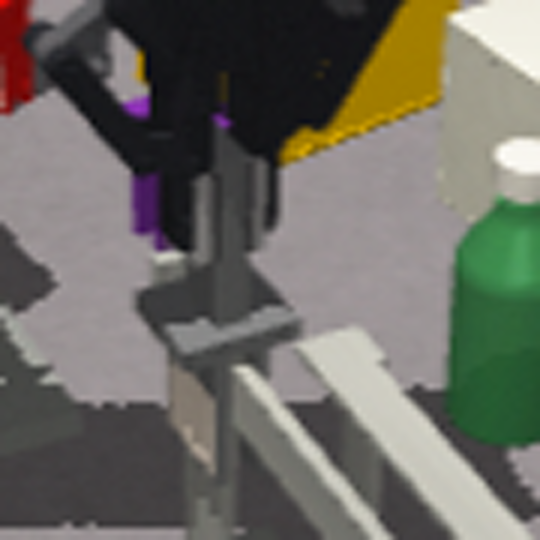

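View pics/w6c.png

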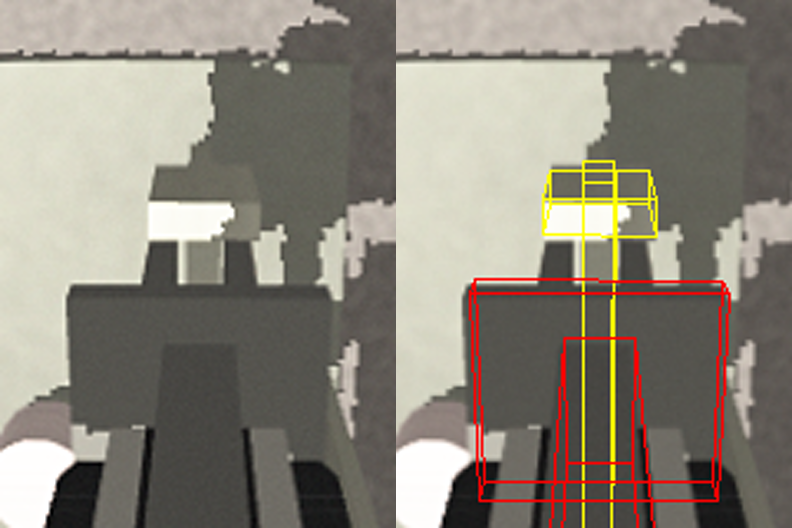

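Request:
servo_tool(moves=[[[0, 0, 0, 0, 0.007, 0.05, 1], [0, 0, 0, 0, 0, 0.05, 1], [0, 0, 0, 0, 0, 0.0, 1], [0, 0, 0, 0, 0, 0, 1], [0, 0, 0, 0, 0, 0, 1]]])

```text
time: 11.58
tool_pos: [0.5227, -0.0902, 0.1843]
tcp_rot: [[0.172, 0.985, -0.0], [0.985, -0.172, -0.0], [-0.0, -0.0, -1.0]]
ft_force: [-1.6, 0.6, -2.5]
finger_gap: 0.0117
```

```bash
python3 st.py
```

```text
t 11.58 p [0.5227, -0.0902, 0.1843] yaw_y -0.1729 z [-0.0001, -0.0001, -1.0] F [-1.6, 0.6, -2.5] M [-0.02, 0.02, -0.04] gap 0.0117
q [-0.18, 0.52, 0.47, 1.84, -0.31, 0.85, 0.27]
in rail A 0.0379 -0.2857 yawerr 0.0088
in rail B -0.0002 0.0923 yawerr 0.0009
```

Request:
servo_tool(moves=[[[0, 0, 0, -0.1, 0, 0, 1], [0, 0, 0, -0.2, 0, 0, 1], [0, 0, 0, -0.2, 0, 0, 1], [0, 0, 0, -0.2, 0, 0, 1], [0, 0, 0, -0.2, 0, 0, 1], [0, 0, 0, -0.2, 0, 0, 1], [0, 0, 0, -0.2, 0, 0, 1], [0, 0, 0, -0.2, 0, 0, 1], [0, 0, 0, -0.1, 0, 0, 1], [0, 0, 0, 0, 0, 0, 1], [0, 0, 0, 0, 0, 0, 1], [0, 0, 0, 0, 0, 0, 1]]])

```text
time: 12.58
tool_pos: [0.5118, -0.1526, 0.1842]
tcp_rot: [[0.171, 0.985, -0.0], [0.985, -0.171, 0.001], [0.001, -0.0, -1.0]]
ft_force: [1.0, 1.6, -2.0]
finger_gap: 0.0112
```

```bash
python3 st.py
```

```text
t 12.58 p [0.5118, -0.1526, 0.1842] yaw_y -0.1721 z [-0.0001, 0.0007, -1.0] F [1.0, 1.6, -2.0] M [-0.05, -0.0, 0.0] gap 0.0112
q [-0.06, 0.53, 0.47, 1.83, -0.3, 0.86, 0.38]
in rail A 0.0385 -0.349 yawerr 0.0097
in rail B -0.0001 0.029 yawerr 0.0017
```

Request:
servo_tool(moves=[[[0, 0, -0.01, -0.1, 0, 0, 1], [0, 0, 0, -0.2, 0, 0, 1], [0, 0, 0, -0.2, 0, 0, 1], [0, 0, 0, -0.2, 0, 0, 1], [0, 0, 0, -0.2, 0, 0, 1], [0, 0, 0, -0.2, 0, 0, 1], [0, 0, 0, -0.2, 0, 0, 1], [0, 0, 0, -0.15, 0, 0, 1], [0, 0, 0, -0.05, 0, 0, 1], [0, 0, 0, 0, 0, 0, 1], [0, 0, 0, 0, 0, 0, 1], [0, 0, 0, 0, 0, 0, 1]]])

```text
time: 13.58
tool_pos: [0.5016, -0.2116, 0.1842]
tcp_rot: [[0.17, 0.985, -0.0], [0.985, -0.17, 0.001], [0.001, -0.0, -1.0]]
ft_force: [-0.1, -0.2, -1.1]
finger_gap: 0.0113
```

```bash
python3 st.py;python3 wr.py w7 -0.0304 B;  python3 - <<'E'
from h import *
im=eyes.read_camera("side")[:,:,::-1]; cv2.imwrite("pics/side5.png",cv2.resize(im[200:360,270:390],None,fx=3.7,fy=3.7,interpolation=2))
im=eyes.read_camera("top")[:,:,::-1]; cv2.imwrite("pics/top5.png",cv2.resize(im[205:295,295:445],None,fx=5,fy=5,interpolation=2))
E
```

```text
t 13.58 p [0.5016, -0.2116, 0.1842] yaw_y -0.1707 z [-0.0001, 0.0007, -1.0] F [-0.1, -0.2, -1.1] M [-0.06, 0.06, 0.03] gap 0.0113
q [0.06, 0.54, 0.46, 1.8, -0.31, 0.87, 0.49]
in rail A 0.0391 -0.4089 yawerr 0.0111
in rail B 0.0 -0.0309 yawerr 0.0032
```

View pics/side5.png

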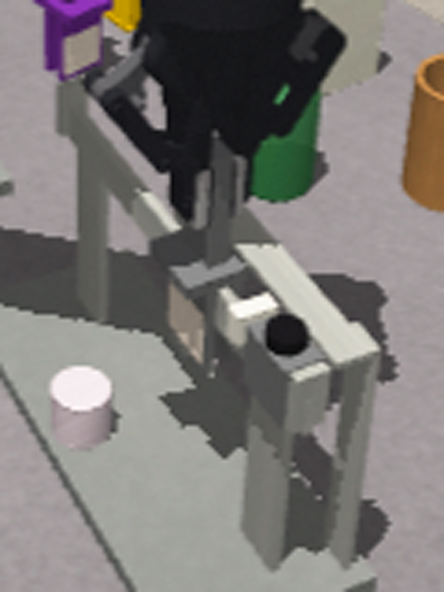

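View pics/top5.png

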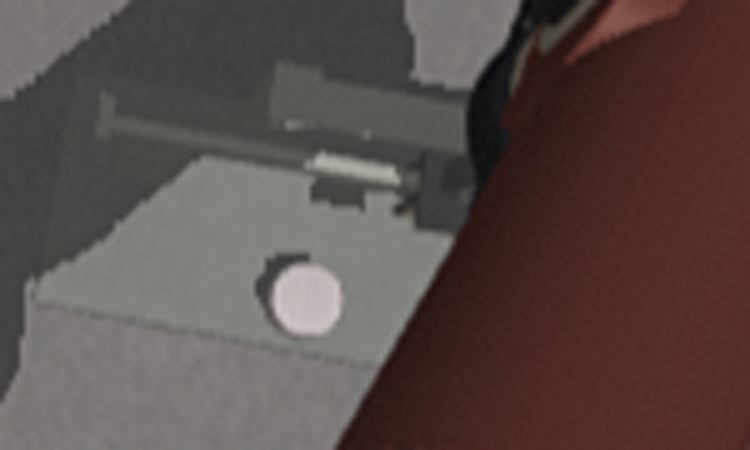

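View pics/w7o.png

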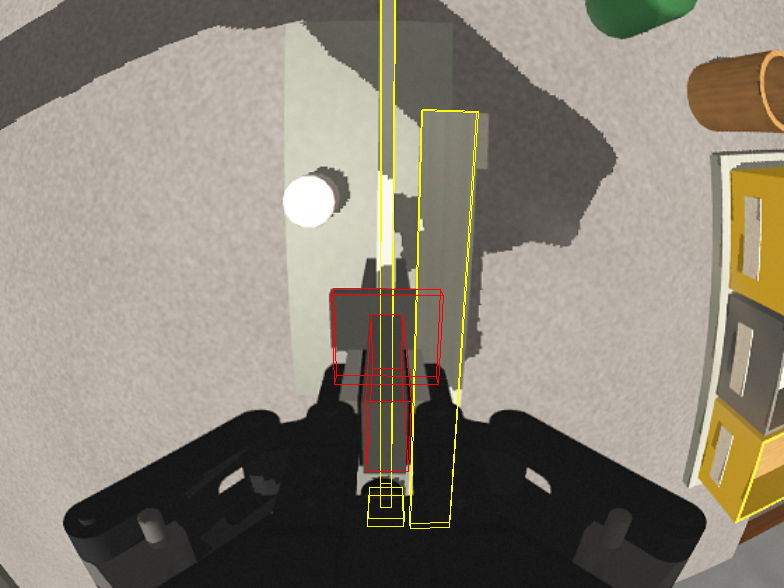

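Request:
servo_tool(moves=[[[0, 0, 0.025, -0.1, 0, 0, 1], [0, 0, 0, -0.1, 0, 0, 1], [0, 0, 0, -0.1, 0, 0, 1], [0, 0, 0, -0.05, 0, 0, 1], [0, 0, 0, 0, 0, 0, 1], [0, 0, 0, 0, 0, 0, 1], [0, 0, 0, 0, 0, 0, 1]]])

```text
time: 14.32
tool_pos: [0.499, -0.226, 0.1843]
tcp_rot: [[0.174, 0.985, -0.0], [0.985, -0.174, 0.0], [0.0, -0.0, -1.0]]
ft_force: [0.2, -1.0, -2.5]
finger_gap: 0.0114
```

```bash
python3 st.py
```

```text
t 14.32 p [0.499, -0.226, 0.1843] yaw_y -0.1747 z [-0.0001, 0.0002, -1.0] F [0.2, -1.0, -2.5] M [0.01, 0.04, -0.01] gap 0.0114
q [0.08, 0.54, 0.46, 1.79, -0.31, 0.88, 0.51]
in rail A 0.0392 -0.4235 yawerr 0.0071
in rail B -0.0 -0.0456 yawerr -0.0009
```

Request:
servo_tool(moves=[[[0, 0, 0, -0.025, 0, 0, 1], [0, 0, 0, -0.025, 0, 0, 1], [0, 0, 0, -0.025, 0, 0, 1], [0, 0, 0, -0.025, 0, 0, 1]]])

```text
time: 14.65
tool_pos: [0.4983, -0.2301, 0.1843]
tcp_rot: [[0.174, 0.985, -0.0], [0.985, -0.174, -0.0], [-0.0, -0.0, -1.0]]
ft_force: [-0.7, -0.6, -1.1]
finger_gap: 0.0113
```

```bash
python3 st.py|grep -v q
```

```text
t 14.65 p [0.4983, -0.2301, 0.1843] yaw_y -0.1747 z [-0.0001, -0.0001, -1.0] F [-0.7, -0.6, -1.1] M [-0.06, -0.0, 0.01] gap 0.0113
in rail A 0.0392 -0.4277 yawerr 0.0071
in rail B -0.0 -0.0498 yawerr -0.0008
```

Request:
servo_tool(moves=[[[0, 0, 0, -0.025, 0, 0, 1], [0, 0, 0, -0.025, 0, 0, 1], [0, 0, 0, -0.025, 0, 0, 1]]])

```text
time: 14.9
tool_pos: [0.4978, -0.2331, 0.1843]
tcp_rot: [[0.174, 0.985, -0.0], [0.985, -0.174, -0.0], [-0.0, -0.0, -1.0]]
ft_force: [0.4, 0.7, -1.7]
finger_gap: 0.0115
```

```bash
python3 st.py|grep -v q
```

```text
t 14.9 p [0.4978, -0.2331, 0.1843] yaw_y -0.1748 z [-0.0, -0.0001, -1.0] F [0.4, 0.7, -1.7] M [-0.01, 0.03, -0.02] gap 0.0115
in rail A 0.0392 -0.4308 yawerr 0.0069
in rail B -0.0 -0.0528 yawerr -0.001
```

No contact yet, at carrier y of about -0.0522. I'll go on in 1–2 mm steps.

Request:
servo_tool(moves=[[[0, 0, 0, -0.025, 0, 0, 1], [0, 0, 0, -0.025, 0, 0, 1]]])

```text
time: 15.07
tool_pos: [0.4977, -0.2338, 0.1843]
tcp_rot: [[0.173, 0.985, -0.0], [0.985, -0.173, 0.002], [0.002, -0.0, -1.0]]
ft_force: [0.4, 3.3, 0.3]
finger_gap: 0.0116
```

Request:
servo_tool(moves=[[[0, 0, 0, -0.025, 0, 0, 1], [0, 0, 0, -0.025, 0, 0, 1]]])

```text
time: 15.23
tool_pos: [0.4976, -0.2341, 0.1842]
tcp_rot: [[0.172, 0.985, -0.0], [0.985, -0.172, 0.005], [0.005, -0.001, -1.0]]
ft_force: [0.3, 6.1, -0.1]
finger_gap: 0.0114
```

Request:
servo_tool(moves=[[[0, 0, 0, -0.025, 0, 0, 1], [0, 0, 0, -0.025, 0, 0, 1]]])

```text
time: 15.4
tool_pos: [0.4973, -0.2356, 0.1841]
tcp_rot: [[0.172, 0.985, -0.0], [0.985, -0.172, 0.005], [0.005, -0.001, -1.0]]
ft_force: [0.8, 6.0, 0.2]
finger_gap: 0.0115
```

Request:
servo_tool(moves=[[[0, 0, 0, -0.025, 0, 0, 1], [0, 0, 0, -0.025, 0, 0, 1]]])

```text
time: 15.57
tool_pos: [0.497, -0.2376, 0.1841]
tcp_rot: [[0.172, 0.985, -0.0], [0.985, -0.172, 0.006], [0.005, -0.001, -1.0]]
ft_force: [0.4, 6.2, 1.0]
finger_gap: 0.0116
```

```bash
python3 st.py|grep -v q
```

```text
t 15.57 p [0.497, -0.2376, 0.1841] yaw_y -0.1727 z [-0.0003, 0.0055, -1.0] F [0.4, 6.2, 1.0] M [1.5, -0.2, -0.05] gap 0.0116
in rail A 0.0393 -0.4353 yawerr 0.0091
in rail B -0.0 -0.0573 yawerr 0.0012
```

Request:
servo_tool(moves=[[[0, 0, 0, -0.025, 0, 0, 1], [0, 0, 0, -0.025, 0, 0, 1]]])

```text
time: 15.73
tool_pos: [0.4966, -0.2395, 0.1841]
tcp_rot: [[0.172, 0.985, -0.0], [0.985, -0.172, 0.006], [0.005, -0.001, -1.0]]
ft_force: [0.5, 6.7, 0.1]
finger_gap: 0.0113
```

Request:
servo_tool(moves=[[[0, 0, 0, -0.025, 0, 0, 1]]])

```text
time: 15.82
tool_pos: [0.4966, -0.2401, 0.1841]
tcp_rot: [[0.172, 0.985, -0.0], [0.985, -0.172, 0.006], [0.006, -0.001, -1.0]]
ft_force: [1.0, 8.1, 1.6]
finger_gap: 0.0112
```

Request:
servo_tool(moves=[[[0, 0, 0, -0.025, 0, 0, 1]]])

```text
time: 15.9
tool_pos: [0.4966, -0.2402, 0.1841]
tcp_rot: [[0.171, 0.985, -0.0], [0.985, -0.171, 0.008], [0.008, -0.002, -1.0]]
ft_force: [0.7, 9.1, 2.6]
finger_gap: 0.0115
```

Request:
servo_tool(moves=[[[0, 0, 0, -0.025, 0, 0, 1]]])

```text
time: 15.98
tool_pos: [0.4966, -0.2403, 0.184]
tcp_rot: [[0.171, 0.985, -0.0], [0.985, -0.171, 0.009], [0.009, -0.002, -1.0]]
ft_force: [1.4, 9.8, 1.1]
finger_gap: 0.0115
```

Request:
servo_tool(moves=[[[0, 0, 0, -0.025, 0, 0, 1], [0, 0, 0, -0.025, 0, 0, 1]]])

```text
time: 16.15
tool_pos: [0.4966, -0.2409, 0.1839]
tcp_rot: [[0.17, 0.985, -0.0], [0.985, -0.17, 0.012], [0.011, -0.002, -1.0]]
ft_force: [1.9, 11.0, 1.8]
finger_gap: 0.0114
```

Request:
servo_tool(moves=[[[0, 0, 0, -0.025, 0, 0, 1], [0, 0, 0, 0, 0, 0, 1], [0, 0, 0, 0, 0, 0, 1]]])

```text
time: 16.4
tool_pos: [0.4966, -0.242, 0.1841]
tcp_rot: [[0.17, 0.985, 0.0], [0.985, -0.17, 0.011], [0.011, -0.002, -1.0]]
ft_force: [1.8, 10.4, 1.8]
finger_gap: 0.0113
```

```bash
python3 st.py|grep -v q
```

```text
t 16.4 p [0.4966, -0.242, 0.1841] yaw_y -0.1706 z [0.0001, 0.0111, -0.9999] F [1.8, 10.4, 1.8] M [2.61, -0.38, -0.1] gap 0.0113
in rail A 0.0397 -0.4397 yawerr 0.0112
in rail B 0.0003 -0.0617 yawerr 0.0033
```

```bash
python3 st.py|head -1; python3 wr.py w8 -0.0611 B;python3 - <<'E'
from h import *
im=eyes.read_camera("side")[:,:,::-1]; cv2.imwrite("pics/side6.png",cv2.resize(im[225:345,290:380],None,fx=5,fy=5,interpolation=2))
E
```

```text
t 16.4 p [0.4966, -0.242, 0.1841] yaw_y -0.1706 z [0.0001, 0.0111, -0.9999] F [1.8, 10.4, 1.8] M [2.61, -0.38, -0.1] gap 0.0113
```

View pics/side6.png

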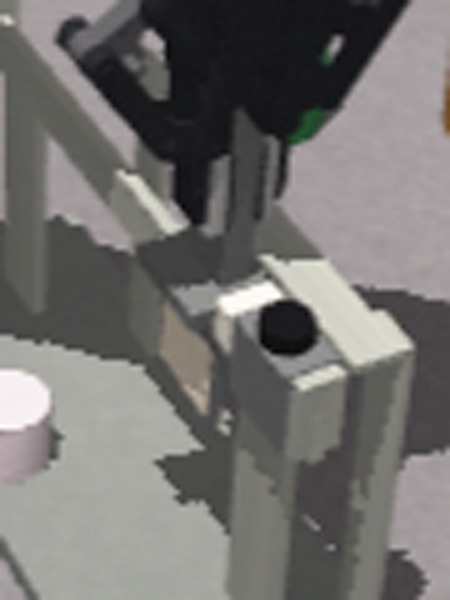

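View pics/w8o.png

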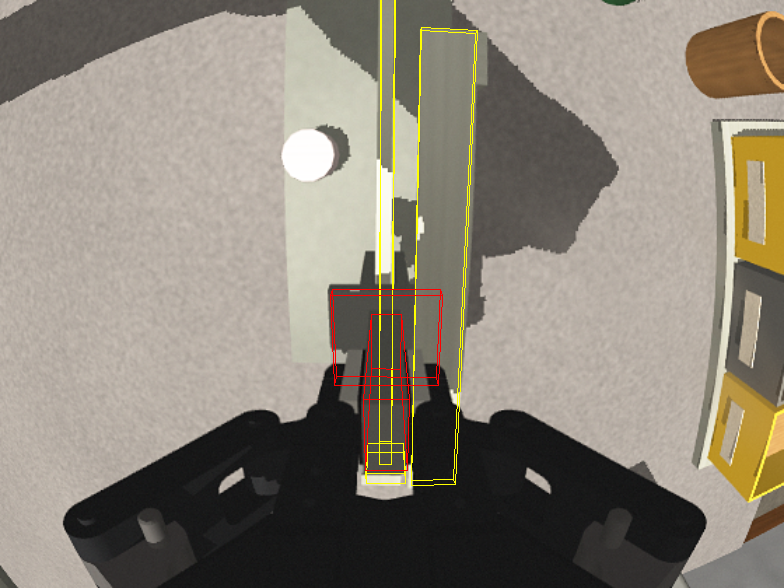

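Request:
servo_tool(moves=[[[0, 0, 0, 0.06, 0, 0, 1], [0, 0, 0, 0.06, 0, 0, 1], [0, 0, 0, 0.055, 0, 0, 1], [0, 0, 0, 0, 0, 0, 1], [0, 0, 0, 0, 0, 0, 1]]])

```text
time: 16.92
tool_pos: [0.4964, -0.2415, 0.1842]
tcp_rot: [[0.174, 0.985, 0.0], [0.985, -0.174, 0.001], [0.001, 0.0, -1.0]]
ft_force: [1.3, 4.3, -2.9]
finger_gap: 0.0114
```

```bash
python3 st.py|grep -v q
```

```text
t 16.92 p [0.4964, -0.2415, 0.1842] yaw_y -0.1748 z [0.0002, 0.0007, -1.0] F [1.3, 4.3, -2.9] M [0.88, -0.39, -0.02] gap 0.0114
in rail A 0.0394 -0.4392 yawerr 0.007
in rail B 0.0001 -0.0613 yawerr -0.0009
```

Request:
servo_tool(moves=[[[0, 0, 0, 0.03, 0, 0, 1], [0, 0, 0, 0.03, 0, 0, 1], [0, 0, 0, 0, 0, 0, 1], [0, 0, 0, 0, 0, 0, 1]]], force=20)

```text
time: 17.25
tool_pos: [0.4962, -0.241, 0.1845]
tcp_rot: [[0.175, 0.985, -0.0], [0.985, -0.175, -0.002], [-0.002, 0.0, -1.0]]
ft_force: [0.9, 0.4, -1.0]
finger_gap: 0.0115
```

```bash
python3 st.py|grep -v q
```

```text
t 17.25 p [0.4962, -0.241, 0.1845] yaw_y -0.176 z [-0.0002, -0.0021, -1.0] F [0.9, 0.4, -1.0] M [0.0, -0.03, -0.03] gap 0.0115
in rail A 0.0391 -0.4388 yawerr 0.0057
in rail B -0.0003 -0.0608 yawerr -0.0022
```

Unloaded now. I'll open slightly so the holder settles on the rail, then look.

Request:
servo_tool(moves=[[[0, 0, 0, 0, 0, 0, 0.6], [0, 0, 0, 0, 0, 0, 0.5], [0, 0, 0, 0, 0, 0, 0.4], [0, 0, 0, 0, 0, 0, 0.3], [0, 0, 0, 0, 0, 0, 0.3], [0, 0, 0, 0, 0, 0, 0.3], [0, 0, 0, 0, 0, 0, 0.3]]])

```text
time: 17.83
tool_pos: [0.4966, -0.2395, 0.1844]
tcp_rot: [[0.174, 0.985, 0.0], [0.985, -0.174, -0.0], [-0.0, 0.0, -1.0]]
ft_force: [-0.2, -0.2, -0.2]
finger_gap: 0.03
```

```bash
python3 st.py|grep -v q; python3 wr.py w9 -0.0561 B;python3 - <<'E'
from h import *
im=eyes.read_camera("side")[:,:,::-1]; cv2.imwrite("pics/side7r.png",im);cv2.imwrite("pics/side7.png",cv2.resize(im[225:345,290:380],None,fx=5,fy=5,interpolation=2))
E
```

```text
t 17.83 p [0.4966, -0.2395, 0.1844] yaw_y -0.1747 z [0.0, -0.0001, -1.0] F [-0.2, -0.2, -0.2] M [0.04, -0.06, 0.0] gap 0.03
in rail A 0.0393 -0.4373 yawerr 0.007
in rail B -0.0 -0.0593 yawerr -0.0009
```

View pics/side7.png

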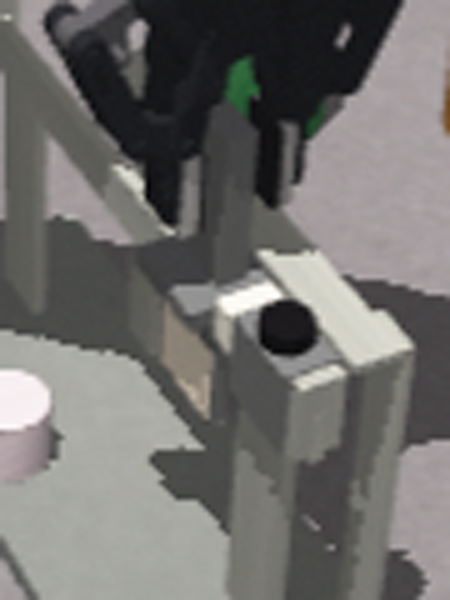

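View pics/w9o.png

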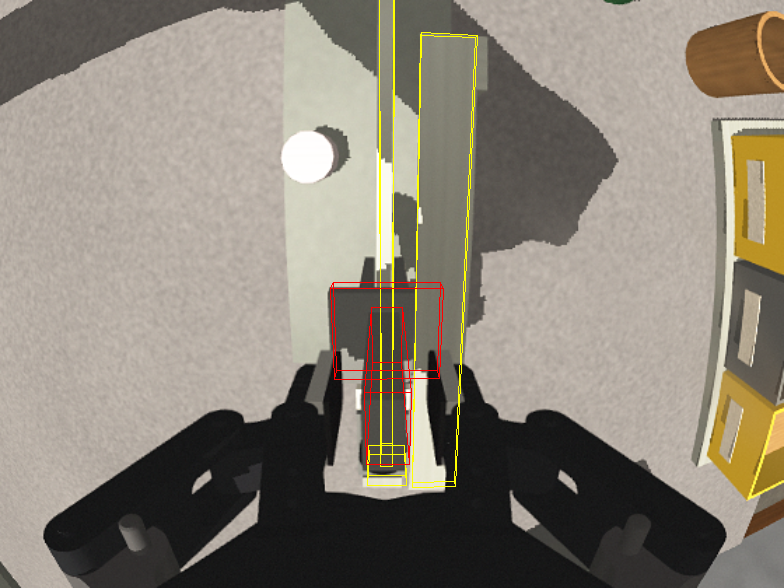

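Request:
servo_tool(moves=[[[0, 0, 0, 0, 0, 0.05, 0.3], [0, 0, 0, 0, 0, 0.04, 0.3], [0, 0, 0, 0, 0, 0, 0.5], [0, 0, 0, 0, 0, 0, 0.7], [0, 0, 0, 0, 0, 0, 1], [0, 0, 0, 0, 0, 0, 1], [0, 0, 0, 0, 0, 0, 1], [0, 0, 0, 0, 0, 0, 1], [0, 0, 0, 0, 0, 0, 1]]], force=80)

```text
time: 18.68
tool_pos: [0.4966, -0.2395, 0.1807]
tcp_rot: [[0.174, 0.985, -0.0], [0.985, -0.174, -0.0], [-0.0, -0.0, -1.0]]
ft_force: [0.1, -0.4, 0.0]
finger_gap: 0.0111
```

Request:
servo_tool(moves=[[[0, 0, 0, -0.025, 0, 0, 1], [0, 0, 0, -0.025, 0, 0, 1]]])

```text
time: 18.85
tool_pos: [0.4965, -0.24, 0.1807]
tcp_rot: [[0.173, 0.985, -0.0], [0.985, -0.173, 0.003], [0.003, -0.001, -1.0]]
ft_force: [0.2, 4.2, 2.7]
finger_gap: 0.0113
```

Request:
servo_tool(moves=[[[0, 0, 0, -0.025, 0, 0, 1], [0, 0, 0, -0.025, 0, 0, 1]]])

```text
time: 19.02
tool_pos: [0.4965, -0.2402, 0.1808]
tcp_rot: [[0.172, 0.985, -0.0], [0.985, -0.172, 0.006], [0.006, -0.001, -1.0]]
ft_force: [1.0, 8.2, 5.1]
finger_gap: 0.0112
```

Request:
servo_tool(moves=[[[0, 0, 0, -0.025, 0, 0, 1], [0, 0, 0, -0.025, 0, 0, 1]]])

```text
time: 19.18
tool_pos: [0.4965, -0.2404, 0.1808]
tcp_rot: [[0.171, 0.985, -0.0], [0.985, -0.171, 0.009], [0.009, -0.002, -1.0]]
ft_force: [0.6, 9.7, 5.5]
finger_gap: 0.0111
```

```bash
python3 st.py|grep -v q
```

```text
t 19.18 p [0.4965, -0.2404, 0.1808] yaw_y -0.1723 z [-0.0002, 0.0088, -1.0] F [0.6, 9.7, 5.5] M [2.35, -0.08, -0.06] gap 0.0111
in rail A 0.0393 -0.4382 yawerr 0.0094
in rail B -0.0 -0.0602 yawerr 0.0015
```

Request:
servo_tool(moves=[[[0, 0, 0, -0.025, 0, 0, 1], [0, 0, 0, -0.025, 0, 0, 1]]])

```text
time: 19.35
tool_pos: [0.4965, -0.2406, 0.1808]
tcp_rot: [[0.17, 0.985, -0.0], [0.985, -0.17, 0.012], [0.012, -0.002, -1.0]]
ft_force: [0.0, 12.1, 7.4]
finger_gap: 0.0107
```

Request:
servo_tool(moves=[[[0, 0, 0, -0.025, 0, 0, 1], [0, 0, 0, -0.025, 0, 0, 1]]])

```text
time: 19.52
tool_pos: [0.4965, -0.2407, 0.1809]
tcp_rot: [[0.169, 0.986, -0.0], [0.985, -0.169, 0.015], [0.015, -0.003, -1.0]]
ft_force: [0.5, 15.6, 9.2]
finger_gap: 0.0111
```

```bash
python3 st.py|grep -v q
```

```text
t 19.52 p [0.4965, -0.2407, 0.1809] yaw_y -0.1702 z [-0.0004, 0.015, -0.9999] F [0.5, 15.6, 9.2] M [3.61, -0.06, -0.14] gap 0.0111
in rail A 0.0393 -0.4385 yawerr 0.0116
in rail B 0.0 -0.0605 yawerr 0.0036
```

The holder pushes at 15.6 N with no further travel, so the flag is hard home. Now I'll unload, open and retreat straight up.

Request:
servo_tool(moves=[[[0, 0, 0, 0.05, 0, 0, 1], [0, 0, 0, 0.05, 0, 0, 1], [0, 0, 0, 0.05, 0, 0, 1], [0, 0, 0, 0.05, 0, 0, 1], [0, 0, 0, 0.05, 0, 0, 1], [0, 0, 0, 0, 0, 0, 1], [0, 0, 0, 0, 0, 0, 1], [0, 0, 0, 0, 0, 0, 1]]], force=20)

```text
time: 20.18
tool_pos: [0.4966, -0.2399, 0.1807]
tcp_rot: [[0.174, 0.985, -0.0], [0.985, -0.174, -0.0], [-0.0, 0.0, -1.0]]
ft_force: [0.9, 1.8, -0.3]
finger_gap: 0.0111
```

```bash
python3 st.py|grep -v q
```

```text
t 20.18 p [0.4966, -0.2399, 0.1807] yaw_y -0.1753 z [-0.0, -0.0003, -1.0] F [0.9, 1.8, -0.3] M [0.42, 0.01, 0.05] gap 0.0111
in rail A 0.0393 -0.4376 yawerr 0.0065
in rail B -0.0 -0.0596 yawerr -0.0015
```

Request:
servo_tool(moves=[[[0, 0, 0, 0, 0, 0, 0.6], [0, 0, 0, 0, 0, 0, 0.4], [0, 0, 0, 0, 0, 0, 0.2], [0, 0, 0, 0, 0, 0, 0], [0, 0, 0, 0, 0, 0, 0], [0, 0, 0, 0, 0, 0, 0], [0, 0, 0, 0, 0, -0.2, 0], [0, 0, 0, 0, 0, -0.4, 0], [0, 0, 0, 0, 0, -0.5, 0], [0, 0, 0, 0, 0, -0.5, 0], [0, 0, 0, 0, 0, -0.6, 0], [0, 0, 0, 0, 0, -0.6, 0], [0, 0, 0, 0, 0, -0.6, 0], [0, 0, 0, 0, 0, 0, 0]]])

```text
time: 21.35
tool_pos: [0.4986, -0.2415, 0.3226]
tcp_rot: [[0.174, 0.985, 0.01], [0.985, -0.174, -0.005], [-0.003, 0.011, -1.0]]
ft_force: [0.2, -0.8, 0.7]
finger_gap: 0.0424
```

Request:
servo_tool(moves=[[[0, 0, 0, 0, -0.6, -0.3, 0], [0, 0, 0, 0, -0.8, 0, 0], [0, 0, 0, 0, -0.8, 0, 0], [0, 0, 0, 0.8, 0, 0, 0], [0, 0, 0, 0.8, 0, 0, 0], [0, 0, 0, 0.8, 0, 0, 0], [0, 0, 0, 0.8, 0, 0, 0], [0, 0, 0, 0.8, 0, 0, 0], [0, 0, 0, 0.8, 0, 0, 0], [0, 0, 0, 0.8, 0, 0, 0], [0, 0, 0, 0.8, 0, 0, 0], [0, 0, 0, 0, 0, 0, 0], [0, 0, 0, 0, 0, 0, 0]]])

```text
time: 22.43
tool_pos: [0.4544, 0.0298, 0.3285]
tcp_rot: [[0.169, 0.986, -0.001], [0.986, -0.169, -0.0], [-0.0, -0.001, -1.0]]
ft_force: [-0.1, -0.8, 0.1]
finger_gap: 0.0425
```

```bash
python3 st.py|grep -v q; python3 - <<'E'
from h import *
A=np.load("A.npy");B=np.load("B.npy")
for n,(x0,x1,y0,y1),f in [("side",(250,390,200,370),3.5),("top",(295,445,205,295),5)]:
    im=eyes.read_camera(n)[:,:,::-1].copy(); cv2.imwrite(f"pics/{n}9.png",im)
    a=cv2.resize(im[y0:y1,x0:x1],None,fx=f,fy=f,interpolation=2); cv2.imwrite(f"pics/{n}9c.png",a)
E
```

```text
t 22.43 p [0.4544, 0.0298, 0.3285] yaw_y -0.1699 z [-0.0006, -0.0001, -1.0] F [-0.1, -0.8, 0.1] M [-0.05, 0.01, -0.03] gap 0.0425
in rail A -0.0509 -0.18 yawerr 0.0119
in rail B -0.0882 0.1987 yawerr 0.004
```

View pics/side9c.png

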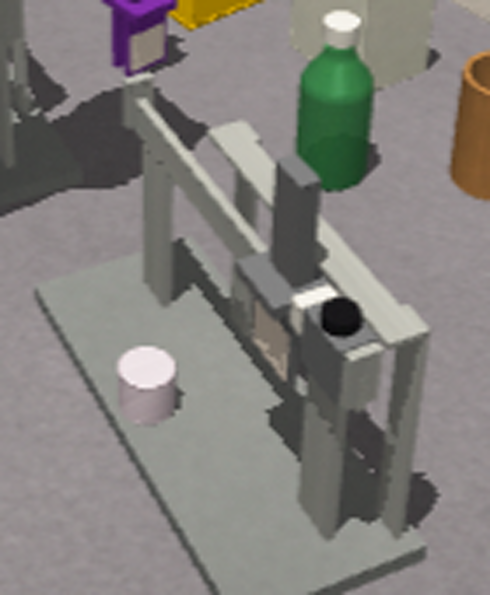

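View pics/top9c.png

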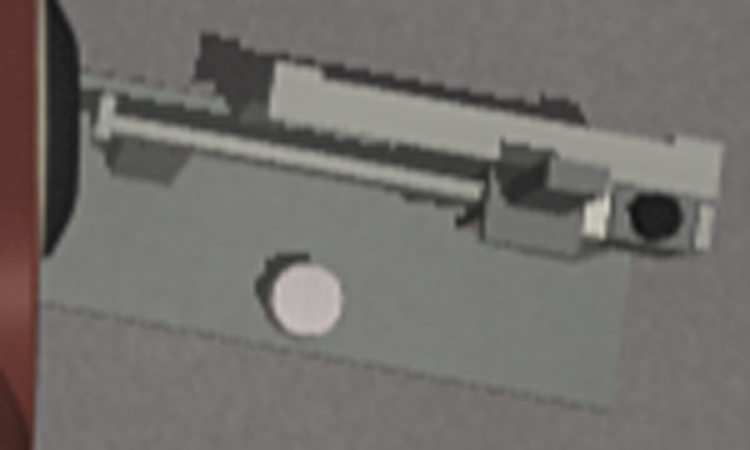

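View pics/side9.png

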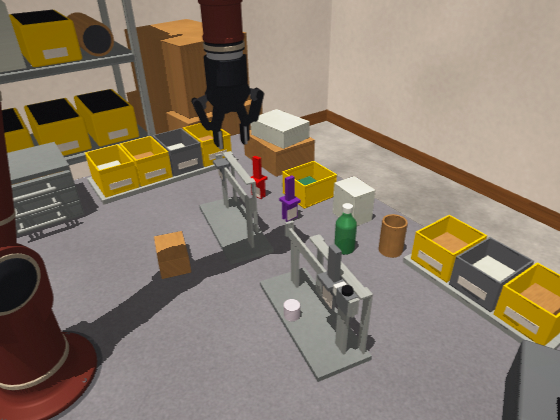

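View pics/top9.png

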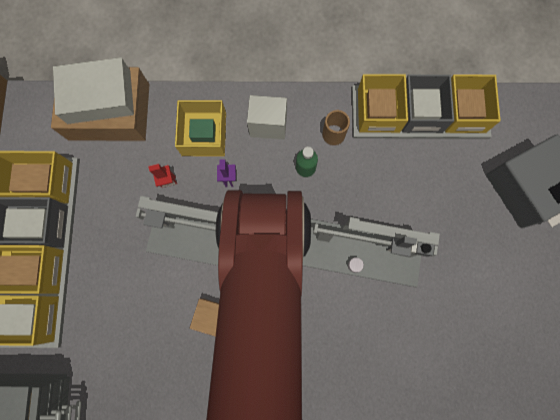

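The overview shows:
- **Holder:** level and free on rail B, roof end against the flag pad. In the top crop the roof spans about 482–585.
- **Flag:** the pad moved from about 570–600 to about 585–608, and the gap to the block is closed.
- **Surroundings:** the spare (152,217), tin (356,264) and bottle (307,160) are unmoved, and the arm is clear.

```bash
python3 -c "
from rig import r
print(r.hand_in())"
```

```text
the job is handed in; nothing more can be done
None
```

I moved the grey holder from rail A to rail B, pushed the flag home with the holder's roof, and handed the job in after about 22.5 s. I never knocked the end stops, and I saw nothing else disturbed.

**Moves:** I slid the holder out from under rail A's keeper, lifted it about 96 mm in the bay, set it on rail B's open end and slid it in. It was carried about 1 mm above the rails while sliding under the keepers.

**Flag:** It moved at about 6 N over roughly 6 mm, then stopped hard.
- **First push:** The holder pitched slightly in the grip during this push, so I released it, let it settle on the rail and regripped a little lower.
- **Second push:** It held at 15.6 N with only about 0.7 mm of give at the gripper. The limit on the flag is 30 N.

**Last checks:** In the top view, the pad has moved about 6 mm and its gap to the block is closed. The holder looks level and free on rail B under the keeper. The spare, tin and bottle stand where they were, and the gripper is clear.

**Disagreements:**
- The top and wrist cameras differed by about 1 mm on rail B's crosswise position, so I aligned by the slot in the wrist view.
- My visual estimate of the flag face was about 2 mm off the contact I felt.

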